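# Set the board cutter's fence against its backlash and seat the board

## Task

Wind the crank of the board cutter until the fence's black pointer stands at the red marker on the scale; the feed screw has play, so come onto the mark with the fence moving back towards the crank (if you are on the wrong side, go well past and return), and move the fence by the crank only. Then slide the foam board under the cutter bar squarely up to the fence's wooden facing and press it home, firmly enough to bear on it but gently enough not to dent its edge, and leave it flush there with the fence still on its mark. Do not shift the red marker or knock the tin, brush, tape roll or jar.

Things in the scene. Friction and masses are not known exactly. Their poses are not given: they have to be found in the camera images.
- bed: Board cutter: fixed flat grey bed, 400 mm (x) by 500 mm (y), surface 30 mm above the table; origin in the middle of its underside on the table. x points from the crank side (near the robot) to the far side, along the feed screw; y left; z up. On its left edge: feed screw (y = 190 mm), 85 mm above the table, between grey blocks 108 mm high; outside it the scale rail (y = 238 mm).
- bar_mid (a point): Middle of the cutter bar's underside, 14 mm above the bed surface. The fixed bar is 40 mm wide in x, 385 mm long along y; its top is 22 mm above the bed surface, its guide rod 36 mm, the black cutter head near its right end 69 mm. End posts (44 x 22 mm) hold it 179 mm either side of this point.
- crank_axis (a point): Point on the fixed axis of crank and feed screw, 85 mm above the table, level with the grip point of the handle; the axis runs along the bed's x. The grip point circles this point at 45 mm, across the bed's y and z. The handwheel (100 mm across) begins 52 mm further in +x, the bed's edge 80 mm further.
- crank_handle (a point): Grip point on the crank handle: black, 24 mm across, parallel to the bed's x, sticking out towards the robot. It reaches 30 mm from this point towards the robot and 50 mm towards the wheel, and spins freely on its pin: held from above it is led round the circle without turning the gripper.
- crank (a joint): Crank angle, rad. 0: handle straight above the axis. It grows as the handle goes from the top to the bed's +y side (counter-clockwise seen from the robot): fence goes away, +x. Falling: fence comes back towards the crank. 10 mm of nut travel per turn; about 0.12 N m of drag, so it stays where left. Range -6.5 to 30, starts within 1.2 of 0.
- nut_mid (a point): Middle of the brass nut on the feed screw, driven by the crank without play. It sits between two blue cheeks of the fence carriage with 4 mm of play in all (0.4 turn): the fence stands still while the nut crosses it. Along the bed's x the pointer is 17 mm short of this point (-x) when the play is taken up for moving towards the crank, 21 mm short for moving away.
- fence_pointer (a point): Tip of the black pointer of the blue fence carriage, at the scale's edge. Fence and pointer are one piece sliding along the bed's x with about 3 N of drag; a harder push moves it through whatever play is open. The pointer starts 4 to 25 mm on the crank side of the red marker.
- marker_line (a point): Tip of the line of the red marker, a 14 mm clip on the scale rail: the set mark. The pointer is on the mark when both have the same x along the bed (within 1.5 mm).
- fence_face (a point): Point on the front (crank side) of the metal fence bar, 5 mm above the bed surface, near the middle of the board's path; the bar is 360 mm long along the bed's y. A wooden facing strip, 300 mm long, 14 mm high, is clamped in front of it on two studs; it is what the board meets. Its front stands 10 to 24 mm before this point, how far is not measured: feel for it.
- board_mid (a point): Middle of the foam board: yellow, 130 mm (its x) by 200 mm (its y) by 10 mm, 0.11 to 0.2 kg, smooth, sliding easily on the bed under the bar, at least 4 mm short of the fence's facing and a little crooked. Its edge dents above 12 N against the fence; 6 to 10 N is a firm seat.
- board_near (a point): Middle of the board's near edge (towards the robot), half-way up; the edge to push.
- board_far_left (a point): Left end (+y) of the board's far edge, half-way up.
- board_far_right (a point): Right end (-y) of the board's far edge, half-way up.
- tin_mid (a point): Middle of a steel tin of wax, 76 mm across, 50 mm high, standing on the table in front of the bed's right corner; leave alone.
- brush_mid (a point): Middle of a wooden brush about 195 x 36 x 11 mm, red handle, lying on the table in front of the bed; leave alone.
- tape_mid (a point): Middle of a roll of tape, 90 mm across, 25 mm high, lying on the table right of the bed; leave alone.
- jar_mid (a point): Middle of an amber jar, 64 mm across, 85 mm high, on the table left of the bed; leave alone.
Things that resemble listed ones, but are neither listed nor needed, are in the scene too. Of the things that look like the part that bears board_mid, the largest one is meant.

How it is judged:
By the outcome, as a careful person would: the job done as asked, in the order asked, and still so for the second after the job is handed in, with the robot touching nothing.
It also fails if it takes over 67 s, if anything falls off the work surface, if the arm or the gripper's body presses on something with over 40 N, if the wrist force passes 120 N, or if a joint passes its speed limit or range.

## Robot

A 6-joint arm with a two-finger parallel gripper is mounted at the origin on the work surface. World frame = base frame: x ahead of the robot, y to its left, z up, the work surface at z = 0. Lengths are in m, angles in rad, forces in N, time in s.
With the tool pointing down it reaches from about 0.25 to 0.775 m from the base axis. Payload 4 kg.
Tool frame: the origin (TCP) lies at the very end of the fingers, on their centre line; the grasp point (between the pads) lies 19 mm behind it; z points along the fingers, x is the direction in which the jaws open and shut, and the axes are right-handed (so a half turn about z gives the same grasp; the last joint's range is limited). The gripper opens to 94 mm and grips with 3 to 60 N. Pads are 16 mm wide; open, the fingers measure 119 mm over their backs; the gripper's body (75 mm by 177 mm) begins 78 mm behind the grasp point.
Start: joints at [1.041, 0.087, 1.371, -0, 1.684, -0.103], TCP at [0.228, 0.501, 0.206] pointing down, gripper open.
Joint ranges: [-3.1, 3.1], [-0.76, 2.03], [0.27, 2.55], [-1.08, 4.22], [0.17, 2.65], [-2.57, 2.57]. Speed limits (rad/s): [2.79, 2.79, 3.14, 3.14, 3.14, 3.14].

## Interface

Orientations are given as [roll, pitch, yaw] about the fixed x, y, z axes, in that order (R = Rz(yaw) Ry(pitch) Rx(roll)).
In Python, from bench import robot, cams, ticket gives the robot as it stands.
- The arm moves only by the tool jog_arm, never from a script. Its argument "series" is a list of rows, each an object of numbers: "x", "y", "z": the shift along the tool's x, y, z in m; "rx", "ry", "rz": the turn, a rotation vector about the tool's x, y, z in degrees. A call has 1 to 12 rows; each row shifts and turns the pose as measured when the row begins, along the tool's axes as they then stand; what a row does not reach is not made up. A row lasts 1/12 s, in which the tool goes at most 41.7 mm and 7.16 degrees, less where a joint would pass 70% of its speed; a pose out of reach is approached as far as the arm can. A call with a gripper value outside its range is refused whole. "claw" is the opening, from 0 (shut) to 1 (fully open), set as the call begins (left out, the last holds). The fingers move at their own pace and stop on an object; the grip force is fixed at half the most. Time passes only in rows, so rows that do not move let the fingers close. It gives the time, the measured TCP pose, the force and the opening at its end, in the units of the state.
- robot.get_obs(): the state, without advancing time (a new reading comes with each control period).
- cams.snapshot(name): name is "scene" or "top" or "wrist"; returns a dict with "img" (480x640x3 uint8, red, green, blue), "mtx" (3x3 intrinsics, pixels), "origin" and "attitude" of the camera in the world. Camera axes: x right, y down, z forward; pixel columns grow to the right and rows downward; lengths in m; the calibration is good to about 2 mm. The wrist camera is an equidistant fisheye: a pixel r from the principal point sees the ray r / f radians off the axis. A picture is of the moment at which its call begins. There is no depth.
- ticket.close_job(): hands the job in, once; it reports no verdict.
Trained networks look in a picture, given as the dict that the camera call returned (one of the last four; its "shot" number tells which), for a name from the list of things; names that differ only in an ending like _2 or _b are one class to them, and where a whole thing is asked for, a point or a joint stands for the part that bears it (a point fixed in the world has none). Each returns a list of dicts, best first, with "p" (0 to 1); they miss things now and then, are a little off and sometimes report something else, mostly with a low value. They report only what shows in the picture. A call takes as long as a camera call. They do not tell look-alikes from the thing itself.
- cams.look_for(thing, picture): "bbox" ([left, top, width, height] in pixels, round what is visible of it).
The state is a dict: "time": time; "joint_positions": joint angles; "qvel": joint speeds; "joint_torque": joint torques, N m; "tool_pos": TCP position; "ee_rot": TCP orientation; "wrist_force": force on the tool from outside, world axes, zero at the start; "wrist_torque": the same for the moment, N m; "width": finger opening in m.
Only numpy, scipy, OpenCV 4.12 (cv2) and the standard library are available. Lean on these libraries where they do the work, as an engineer would, in place of code of your own. Each camera call takes 0.05 s, during which the arm holds its last target.

## Working session

There is one attempt and no reset: what is moved stays moved. The work goes in short steps, Python scripts to look and compute and a tool call to move; the robot and the scene stay as the last step left them, time stands still between calls to the robot, and variables do not carry over. Pictures are saved under pics/ and viewed, and the job is handed in when it is done.

Besides the shell and the picture viewer there is one more tool, called after ">>>" as name(argument=value, ...) on one line, values as JSON. jog_arm: Moves the arm, as the interface text tells. Its arguments: {"type":"object","properties":{"series":{"type":"array","items":{"type":"object","properties":{"x":{"type":"number"},"y":{"type":"number"},"z":{"type":"number"},"rx":{"type":"number"},"ry":{"type":"number"},"rz":{"type":"number"}}}},"claw":{"type":"number"}},"required":["series"]}

```bash
mkdir -p pics; ls; python3 - <<'E'
from bench import robot,cams,ticket
import cv2
print(robot.get_obs())
for n in ["scene","top"]:
    s=cams.snapshot(n); cv2.imwrite(f"pics/{n}0.png",s["img"][:,:,::-1]); print(n,s["mtx"],s["origin"],s["attitude"],s["shot"])
    for t in ["bed","bar_mid","crank_handle","crank_axis","nut_mid","fence_pointer","marker_line","fence_face","board_mid","board_near","board_far_left","board_far_right","tin_mid","brush_mid","tape_mid","jar_mid"]:
        print(t,[( [round(float(x)) for x in d["bbox"]],round(float(d["p"]),2)) for d in cams.look_for(t,s)[:4]])
print(robot.get_obs()["time"])
E
```

```text
pics
{'time': 0.0, 'joint_positions': array([ 1.04092140e+00,  8.79472858e-02,  1.37223184e+00, -5.20666631e-05,
        1.68359232e+00, -1.03101053e-01]), 'qvel': array([-0.00073639, -0.00136345, -0.00039368,  0.000358  , -0.0001095 ,
        0.00087886]), 'joint_torque': array([ 4.85891560e-04, -3.40182531e+01, -3.02428114e+01,  7.19439215e-02,
        3.28710792e-02, -1.48907866e-04]), 'tool_pos': array([0.22741   , 0.50018693, 0.20431977]), 'ee_rot': array([-3.14141989e+00,  2.17254879e-03,  1.14401683e+00]), 'wrist_force': array([ 0.42998449,  0.31802831, -0.18472167]), 'wrist_torque': array([-0.01482031,  0.05762386, -0.02446435]), 'width': 0.0940713642540469}
scene [[496.74647618   0.         321.56664129]
 [  0.         496.74647618 240.71372753]
 [  0.           0.           1.        ]] [1.14563595 0.26927296 1.11258676] [-2.56717917e+00  1.15910739e-03  2.00983719e+00] 1
bed [([116, 219, 290, 245], 0.66)]
bar_mid [([110, 218, 296, 245], 0.71)]
crank_handle [([385, 251, 22, 31], 0.75)]
crank_axis [([112, 219, 295, 246], 0.96)]
nut_mid [([333, 325, 10, 9], 0.66)]
fence_point
[... 1235 characters left out ...]
89, 50], 0.62)]
marker_line []
fence_face [([260, 135, 177, 49], 0.9)]
board_mid [([429, 315, 72, 69], 0.97), ([328, 190, 87, 48], 0.8), ([286, 283, 71, 69], 0.55), ([312, 251, 81, 14], 0.44)]
board_near [([288, 286, 73, 67], 0.97), ([433, 315, 70, 66], 0.92), ([328, 190, 88, 51], 0.83), ([262, 136, 177, 46], 0.56)]
board_far_left [([430, 317, 70, 69], 0.89), ([323, 191, 94, 52], 0.84), ([289, 283, 68, 67], 0.79), ([268, 153, 14, 14], 0.3)]
board_far_right [([330, 191, 86, 54], 0.82), ([430, 320, 74, 64], 0.64), ([289, 282, 71, 73], 0.63)]
tin_mid [([436, 256, 37, 34], 0.72)]
brush_mid [([310, 249, 83, 16], 0.67)]
tape_mid [([469, 193, 38, 38], 0.76)]
jar_mid [([194, 183, 29, 25], 0.86)]
1.7
```

View pictures.

View pics/scene0.png

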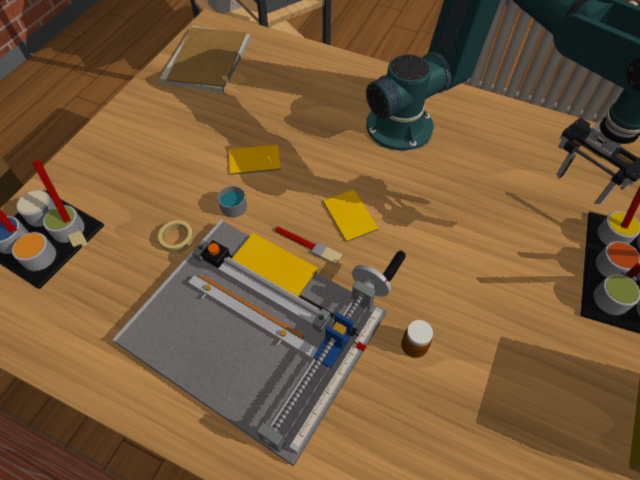

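View pics/top0.png

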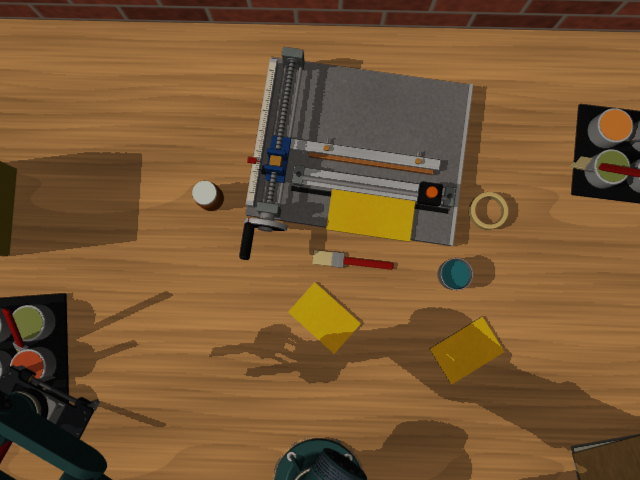

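```bash
python3 - <<'E'
import cv2
a=cv2.imread("pics/top0.png")
cv2.imwrite("pics/topc.png",cv2.resize(a[40:300,225:485],(780,780))[:600])
cv2.imwrite("pics/topd.png",cv2.resize(a[120:280,225:345],(600,800),interpolation=cv2.INTER_CUBIC)[:600])
b=cv2.imread("pics/scene0.png")
cv2.imwrite("pics/scenec.png",cv2.resize(b[240:360,300:450],(750,600),interpolation=cv2.INTER_CUBIC))
E
```

```text
(no output)
```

View pics/topc.png

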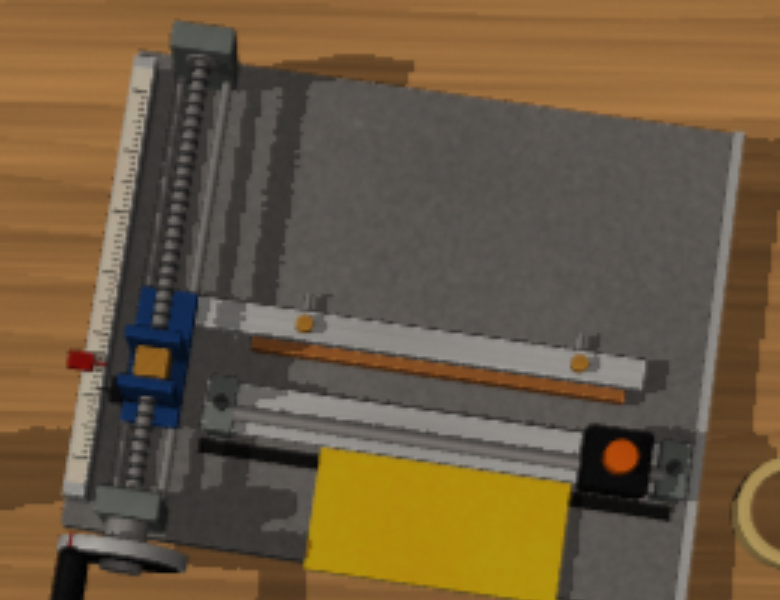

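View pics/topd.png

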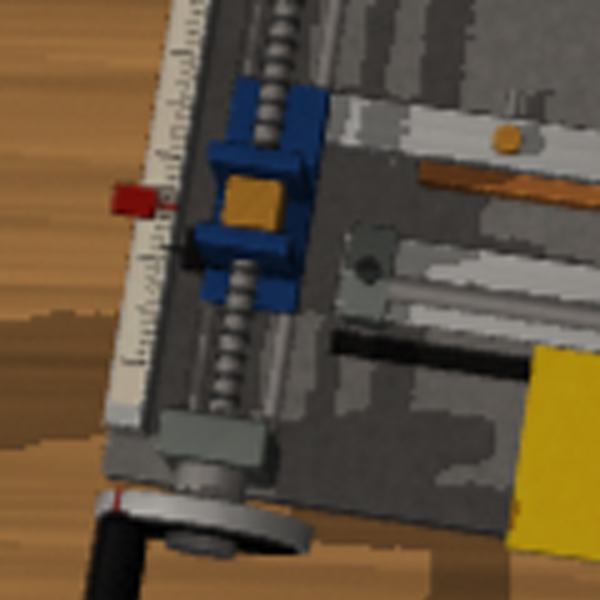

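View pics/scenec.png

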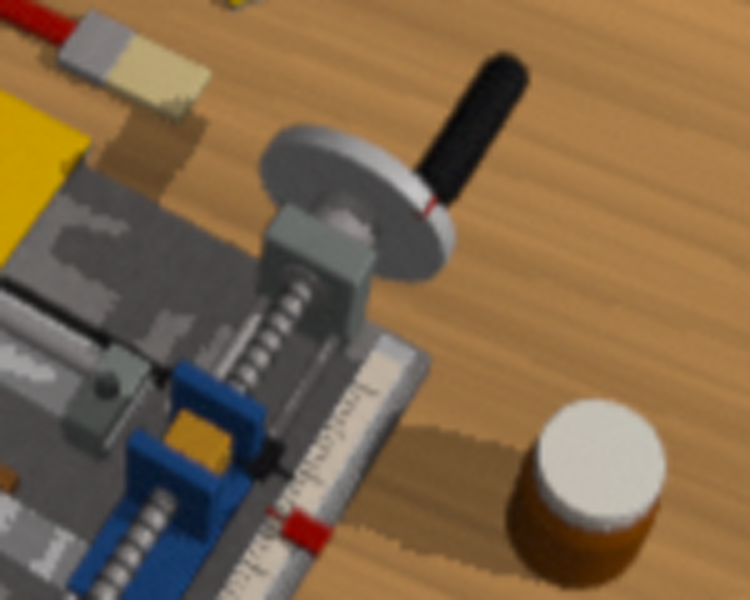

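```bash
cat > h.py <<'E'
import numpy as np
from scipy.spatial.transform import Rotation as R
from scipy.optimize import least_squares
CAM={"scene":(496.746,321.567,240.714,[1.14563595,0.26927296,1.11258676],[-2.56717917,1.15910739e-03,2.00983719]),
"top":(573.545,315.673,232.667,[4.35092119e-01,1.15297143e-03,1.38971202],[-3.03271185,0.01217592,-1.54320262])}
def proj(c,P):
    f,cx,cy,o,a=CAM[c]; p=(np.atleast_2d(P)-o)@R.from_euler('xyz',a).as_matrix()
    return np.c_[cx+f*p[:,0]/p[:,2],cy+f*p[:,1]/p[:,2]]
def ray(c,u,v):
    f,cx,cy,o,a=CAM[c]; return np.array(o),R.from_euler('xyz',a).as_matrix()@np.array([(u-cx)/f,(v-cy)/f,1])
def atz(c,u,v,z):
    o,d=ray(c,u,v); return o+d*(z-o[2])/d[2]
def b2w(b,P):
    x,y,t=b; P=np.atleast_2d(P); c,s=np.cos(t),np.sin(t)
    return np.c_[x+c*P[:,0]-s*P[:,1],y+s*P[:,0]+c*P[:,1],P[:,2]]
def w2b(b,P):
    x,y,t=b; P=np.atleast_2d(P)-[x,y,0]; c,s=np.cos(t),np.sin(t)
    return np.c_[c*P[:,0]+s*P[:,1],-s*P[:,0]+c*P[:,1],P[:,2]]
E
python3 - <<'E'
from h import *
import cv2
obs=[("top",(.2,-.25,.03),(472.7,83.7)),("top",(-.2,-.25,.03),(454.5,243)),("top",(-.2,.25,.03),(246.5,214.5)),
("scene",(.2,-.25,.03),(115,338)),("scene",(.2,.25,.03),(295,462)),("scene",(-.2,.25,.03),(384,311)),("scene",(-.2,-.25,.03),(221,222))]
def f(b): return np.concatenate([proj(c,b2w(b,P))[0]-uv for c,P,uv in obs])
r=least_squares(f,[.6,0,-.12],loss='soft_l1'); print(r.x); print(f(r.x).reshape(-1,2).round(1))
b=r.x
np.save("bed.npy",b)
print("axis",b2w(b,[-.28,.19,.085]))
for a in np.arange(-1.2,1.3,.3):
    P=[[-.31,.19+.045*np.sin(a),.085+.045*np.cos(a)],[-.23,.19+.045*np.sin(a),.085+.045*np.cos(a)]]
    print(round(a,1),proj("top",b2w(b,P)).round(1).tolist(),proj("scene",b2w(b,P)).round(1).tolist())
a=cv2.imread("pics/top0.png")
cv2.imwrite("pics/tope.png",cv2.resize(a[205:265,230:330],(800,480),interpolation=cv2.INTER_CUBIC))
for n,u,v,z in [("jar",207,192,.085),("tin",456,272,.05),("tape",489,211,.025),("brushL",313,257,.01),("brushR",397,264,.01)]:
    p=atz("top",u,v,z); print(n,p.round(3),w2b(b,p).round(3))
E
```

```text
[ 0.79089123 -0.0804658  -0.11551311]
[[-0.1 -0.4]
 [-1.1  1.6]
 [-0.9  0.6]
 [-2.9  1. ]
 [-1.9  0.8]
 [ 1.9 -2.6]
 [-1.1 -3.4]]
axis [[0.53465593 0.14053978 0.085     ]]
-1.2 [[278.5, 265.1], [283.7, 230.1]] [[372.9, 240.4], [356.6, 264.7]]
-0.9 [[275.1, 264.4], [280.4, 229.1]] [[375.8, 239.0], [359.4, 263.5]]
-0.6 [[270.4, 263.5], [275.8, 228.0]] [[379.8, 238.7], [363.4, 263.4]]
-0.3 [[264.7, 262.6], [270.2, 226.9]] [[384.5, 239.6], [368.2, 264.5]]
0.0 [[258.6, 261.7], [264.2, 225.9]] [[389.6, 241.6], [373.4, 266.7]]
0.3 [[252.8, 260.9], [258.3, 225.2]] [[394.6, 244.6], [378.4, 269.8]]
0.6 [[247.7, 260.3], [253.3, 224.8]] [[398.8, 248.2], [382.9, 273.5]]
0.9 [[243.9, 259.9], [249.4, 224.6]] [[402.1, 252.1], [386.3, 277.5]]
1.2 [[241.7, 259.8], [247.2, 224.9]] [[403.9, 256.0], [388.3, 281.3]]
jar [0.665 0.275 0.085] [[-0.166  0.338  0.085]]
tin [ 0.498 -0.307  0.05 ] [[-0.265 -0.259  0.05 ]]
tape [ 0.647 -0.392  0.025] [[-0.107 -0.326  0.025]]
brushL [0.526 0.027 0.01 ] [[-0.275  0.076  0.01 ]]
brushR [ 0.515 -0.175  0.01 ] [[-0.263 -0.126  0.01 ]]
```

View pics/tope.png

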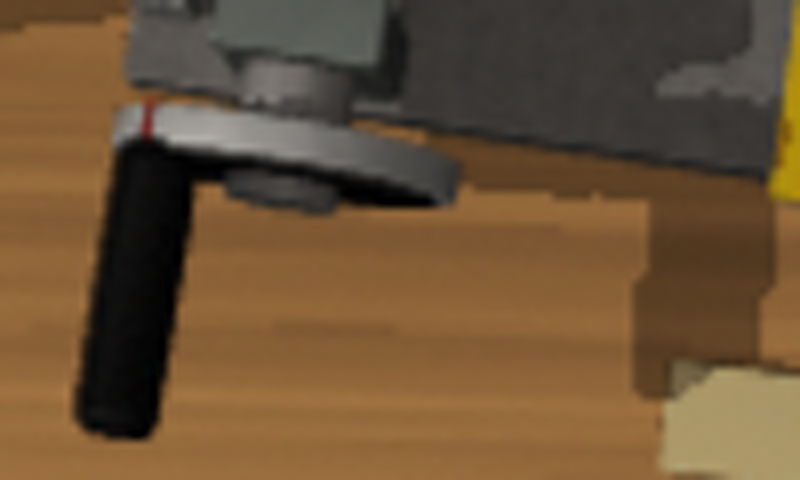

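```bash
cat >> h.py <<'E'
def plan(p0,e0,wps,n=None,step=.038,ang=6.5):
    """wps list of (pos,euler,nrows or None) ; prints rows"""
    import math,json
    p=np.array(p0);Rm=R.from_euler('xyz',e0);rows=[]
    for t,e,k in wps:
        t=np.array(t);Re=R.from_euler('xyz',e)
        rv=(Rm.inv()*Re).as_rotvec(degrees=True)
        m=k or max(1,math.ceil(np.linalg.norm(t-p)/step),math.ceil(np.linalg.norm(rv)/ang))
        for i in range(m):
            left=m-i
            d=Rm.inv().apply((t-p)/left)*1; r=(Rm.inv()*Re).as_rotvec(degrees=True)/left
            d=np.round(d,4); r=np.round(r,1)
            row={a:float(v) for a,v in zip(["x","y","z"],d) if abs(v)>0}
            row.update({a:float(v) for a,v in zip(["rx","ry","rz"],r) if abs(v)>0})
            rows.append(row or {"x":0.0})
            p=p+Rm.apply(d); Rm=Rm*R.from_rotvec(r,degrees=True)
    for j in range(0,len(rows),12): print(json.dumps(rows[j:j+12]))
    return rows
E
python3 - <<'E'
from h import *
from bench import robot
b=np.load("bed.npy"); o=robot.get_obs()
t=b2w(b,[-.288,.19+.045*np.sin(.88),.2])[0]; print(t)
plan(o["tool_pos"],o["ee_rot"],[(t,[np.pi,0,np.pi/2+b[2]],None)])
E
```

```text
[0.53070671 0.17591395 0.2       ]
[{"x": -0.0142, "y": 0.0342, "z": 0.0005, "rz": -1.5}, {"x": -0.0151, "y": 0.0338, "z": 0.0005, "rz": -1.5}, {"x": -0.0159, "y": 0.0334, "z": 0.0004, "rz": -1.5}, {"x": -0.0168, "y": 0.033, "z": 0.0005, "rz": -1.5}, {"x": -0.0177, "y": 0.0325, "z": 0.0004, "rz": -1.5}, {"x": -0.0185, "y": 0.032, "z": 0.0005, "rz": -1.5}, {"x": -0.0194, "y": 0.0316, "z": 0.0004, "rz": -1.5}, {"x": -0.0202, "y": 0.031, "z": 0.0005, "rz": -1.5}, {"x": -0.021, "y": 0.0305, "z": 0.0004, "rz": -1.5}, {"x": -0.0218, "y": 0.0299, "z": 0.0005, "rz": -1.4}, {"x": -0.0225, "y": 0.0294, "z": 0.0004, "rz": -1.5}, {"x": -0.0232, "y": 0.0288, "z": 0.0005, "rz": -1.4}]
```

>>> jog_arm(series=[{"x": -0.014,"y": 0.034,"rz": -1.5},{"x": -0.015,"y": 0.034,"rz": -1.5},{"x": -0.016,"y": 0.033,"rz": -1.5},{"x": -0.017,"y": 0.033,"rz": -1.5},{"x": -0.018,"y": 0.032,"rz": -1.5},{"x": -0.0185,"y": 0.032,"rz": -1.5},{"x": -0.0195,"y": 0.0315,"rz": -1.5},{"x": -0.02,"y": 0.031,"rz": -1.5},{"x": -0.021,"y": 0.0305,"rz": -1.5},{"x": -0.022,"y": 0.03,"rz": -1.5},{"x": -0.0225,"y": 0.0295,"rz": -1.5},{"x": -0.023,"y": 0.029,"rz": -1.5}], claw=0.8)

```text
invalid input
```

```bash
python3 - <<'E'
from h import *
from bench import robot,cams
import cv2
s=cams.snapshot("wrist"); cv2.imwrite("pics/w1.png",s["img"][:,:,::-1]); print(s["mtx"],s["origin"],s["attitude"])
np.savez("w1.npz",**{k:s[k] for k in ("mtx","origin","attitude")})
o=robot.get_obs();print(o["time"],o["tool_pos"],o["ee_rot"],o["wrist_force"])
E
```

```text
[[371.64829954   0.         311.48642154]
 [  0.         371.64829954 236.56694623]
 [  0.           0.           1.        ]] [0.15912305 0.53155568 0.38399338] [2.87987937e+00 6.95741474e-04 1.14329222e+00]
1.75 [0.22769708 0.50069539 0.20552353] [ 3.14154583e+00 -1.42176129e-04  1.14400457e+00] [-0.34070754 -0.41242652 -0.28313454]
```

View pics/w1.png

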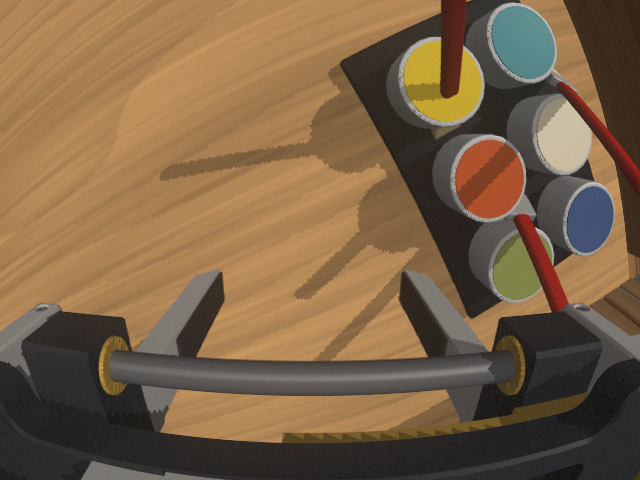

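>>> jog_arm(series=[{"x": -0.014,"y": 0.034,"z": 0,"rx": 0,"ry": 0,"rz": -1.5},{"x": -0.015,"y": 0.034,"z": 0,"rx": 0,"ry": 0,"rz": -1.5},{"x": -0.016,"y": 0.033,"z": 0,"rx": 0,"ry": 0,"rz": -1.5},{"x": -0.017,"y": 0.033,"z": 0,"rx": 0,"ry": 0,"rz": -1.5},{"x": -0.018,"y": 0.032,"z": 0,"rx": 0,"ry": 0,"rz": -1.5},{"x": -0.0185,"y": 0.032,"z": 0,"rx": 0,"ry": 0,"rz": -1.5},{"x": -0.0195,"y": 0.0315,"z": 0,"rx": 0,"ry": 0,"rz": -1.5},{"x": -0.02,"y": 0.031,"z": 0,"rx": 0,"ry": 0,"rz": -1.5},{"x": -0.021,"y": 0.0305,"z": 0,"rx": 0,"ry": 0,"rz": -1.5},{"x": -0.022,"y": 0.03,"z": 0,"rx": 0,"ry": 0,"rz": -1.5},{"x": -0.0225,"y": 0.0295,"z": 0,"rx": 0,"ry": 0,"rz": -1.5},{"x": -0.023,"y": 0.029,"z": 0,"rx": 0,"ry": 0,"rz": -1.5}], claw=0.8)

```text
time: 2.75
tool_pos: [0.5417, 0.1721, 0.2054]
ee_rot: [3.14, -0.006, 1.49]
wrist_force: [0.1, 0.8, 0.2]
width: 0.0753
```

```bash
python3 - <<'E'
from h import *
from bench import robot,cams
import cv2
s=cams.snapshot("wrist"); cv2.imwrite("pics/w2.png",s["img"][:,:,::-1]); print(s["mtx"],s["origin"],s["attitude"])
np.savez("w2.npz",**{k:s[k] for k in ("mtx","origin","attitude")})
o=robot.get_obs();print(o["time"],o["tool_pos"],o["ee_rot"],o["wrist_force"])
E
```

```text
[[371.64829954   0.         311.48642154]
 [  0.         371.64829954 236.56694623]
 [  0.           0.           1.        ]] [0.46625697 0.17687615 0.3837397 ] [ 2.87874177 -0.00495331  1.48967709]
2.8 [0.5462149  0.16625373 0.20440989] [ 3.13659987e+00 -5.30224773e-04  1.48462121e+00] [ 3.45823232 -2.51190787  0.14830818]
```

View pics/w2.png

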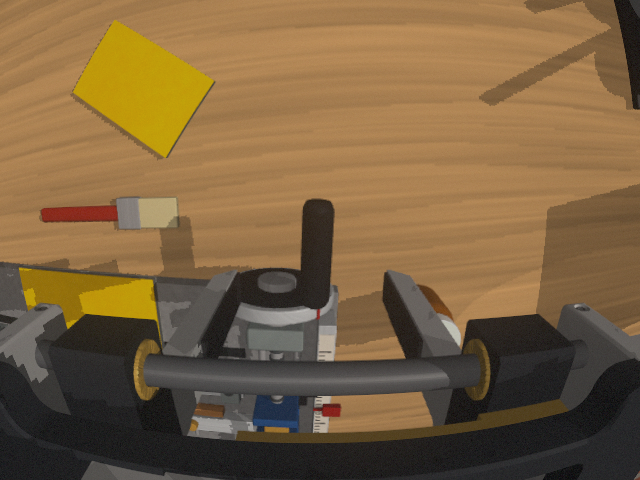

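```bash
cat >> h.py <<'E'
def wray(w,u,v):
    f=w["mtx"][0,0]; du=u-w["mtx"][0,2]; dv=v-w["mtx"][1,2]; r=np.hypot(du,dv); th=r/f
    d=np.array([np.sin(th)*du/max(r,1e-9),np.sin(th)*dv/max(r,1e-9),np.cos(th)])
    return np.array(w["origin"]),R.from_euler('xyz',w["attitude"]).as_matrix()@d
def wz(w,u,v,z):
    o,d=wray(w,u,v); return o+d*(z-o[2])/d[2]
def wproj(w,P):
    p=(np.atleast_2d(P)-w["origin"])@R.from_euler('xyz',w["attitude"]).as_matrix()
    th=np.arctan2(np.hypot(p[:,0],p[:,1]),p[:,2]); k=w["mtx"][0,0]*th/np.hypot(p[:,0],p[:,1])
    return np.c_[w["mtx"][0,2]+k*p[:,0],w["mtx"][1,2]+k*p[:,1]]
E
python3 - <<'E'
from h import *
w=np.load("w2.npz"); b=np.load("bed.npy")
for a in [.7,.8,.9,1.0]:
    P=[[x,.19+.045*np.sin(a),.085+.045*np.cos(a)] for x in (-.31,-.23)]
    print(a,wproj(w,b2w(b,P)).round(1).tolist())
# bed landmarks
print("bed near edge pts",wproj(w,b2w(b,[[-.2,y,.03] for y in (-.05,0,.1,.25)])).round(0).tolist())
print("axis hub",wproj(w,b2w(b,[[-.228,.19,.085]])).round(1))
for u,v in [(318,203),(315,300)]:
    for z in (.1137,): print(w2b(b,wz(w,u,v,z)).round(4))
E
```

```text
0.7 [[308.7, 197.6], [305.4, 299.7]]
0.8 [[313.3, 197.1], [309.6, 298.2]]
0.9 [[317.3, 196.5], [313.4, 296.5]]
1.0 [[320.7, 195.9], [316.6, 294.8]]
bed near edge pts [[78.0, 276.0], [113.0, 279.0], [194.0, 285.0], [335.0, 291.0]]
axis hub [[272.5 284. ]]
[[-0.3053  0.226   0.1137]]
[[-0.2273  0.2266  0.1137]]
```

```bash
python3 - <<'E'
import cv2
a=cv2.imread("pics/w2.png")
cv2.imwrite("pics/w2c.png",cv2.resize(a[190:440,200:360],(512,800),interpolation=cv2.INTER_CUBIC)[:])
E
```

```text
(no output)
```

View pics/w2c.png

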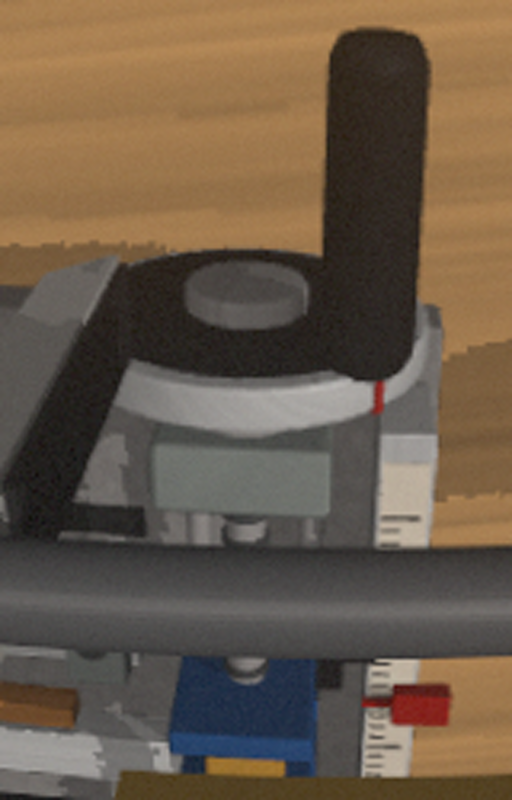

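```bash
python3 - <<'E'
from h import *
from bench import robot
b=np.load("bed.npy"); o=robot.get_obs()
t=b2w(b,[-.288,.2262,.0955])[0]; print(t)
plan(o["tool_pos"],o["ee_rot"],[(t+[0,0,.06],[np.pi,0,np.pi/2+b[2]],3),(t,[np.pi,0,np.pi/2+b[2]],3)])
E
```

```text
[0.53088153 0.17742059 0.0955    ]
[{"x": 0.0033, "y": -0.0055, "z": 0.0163, "rx": 0.1, "rz": 0.6}, {"x": 0.0032, "y": -0.0055, "z": 0.0163, "rx": 0.1, "rz": 0.5}, {"x": 0.0031, "y": -0.0055, "z": 0.0163, "rx": 0.1, "rz": 0.6}, {"z": 0.02}, {"z": 0.02}, {"z": 0.02}]
```

>>> jog_arm(series=[{"x": 0.0033,"y": -0.0055,"z": 0.0163,"rx": 0.1,"ry": 0,"rz": 0.6},{"x": 0.0033,"y": -0.0055,"z": 0.0163,"rx": 0.1,"ry": 0,"rz": 0.6},{"x": 0.0033,"y": -0.0055,"z": 0.0163,"rx": 0.1,"ry": 0,"rz": 0.6},{"x": 0,"y": 0,"z": 0.02,"rx": 0,"ry": 0,"rz": 0},{"x": 0,"y": 0,"z": 0.02,"rx": 0,"ry": 0,"rz": 0},{"x": 0,"y": 0,"z": 0.018,"rx": 0,"ry": 0,"rz": 0},{"x": 0,"y": 0,"z": 0,"rx": 0,"ry": 0,"rz": 0}], claw=0.8)

```text
time: 3.38
tool_pos: [0.5352, 0.1735, 0.0945]
ee_rot: [3.137, -0.002, 1.439]
wrist_force: [-1.5, 0.6, -0.3]
width: 0.0752
```

```bash
cat > look.py <<'E'
import sys,cv2,numpy as np
from h import *
from bench import robot,cams
def shot(n,tag):
    s=cams.snapshot(n); cv2.imwrite(f"pics/{tag}.png",s["img"][:,:,::-1])
    np.savez(tag+".npz",**{k:s[k] for k in ("mtx","origin","attitude")})
    o=robot.get_obs();b=np.load("bed.npy");print(round(o["time"],2),o["tool_pos"].round(4),"bed",w2b(b,o["tool_pos"]).round(4)[0],o["ee_rot"].round(3),o["wrist_force"].round(1),round(float(o["width"]),4))
    return s
if __name__=="__main__": shot(sys.argv[1],sys.argv[2])
E
python3 look.py wrist w3
```

```text
3.43 [0.5361 0.1738 0.0964] bed [-0.2824  0.2232  0.0964] [ 3.135e+00 -2.000e-03  1.439e+00] [-0.3  0.5 -0.3] 0.0751
```

View pics/w3.png

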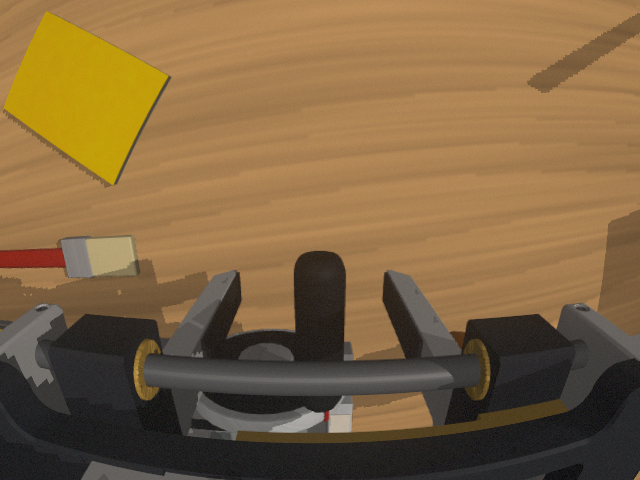

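```bash
python3 - <<'E'
from h import *
w=np.load("w3.npz"); b=np.load("bed.npy")
for z in (.103,.115,.127): print(z,w2b(b,wz(w,320,252,z)).round(4),w2b(b,wz(w,320,268,z)).round(4),w2b(b,wz(w,310,272,.096)).round(4))
print(wproj(w,b2w(b,[[-.2824,.2232,.0964],[-.29,.2232,.0964]])))
E
```

```text
0.103 [[-0.3054  0.2269  0.103 ]] [[-0.2972  0.2268  0.103 ]] [[-0.2926  0.2218  0.096 ]]
0.115 [[-0.3092  0.2266  0.115 ]] [[-0.3016  0.2265  0.115 ]] [[-0.2926  0.2218  0.096 ]]
0.127 [[-0.313   0.2264  0.127 ]] [[-0.306   0.2263  0.127 ]] [[-0.2926  0.2218  0.096 ]]
[[313.04936184 290.64579235]
 [312.81974227 276.97188636]]
```

>>> jog_arm(series=[{"x": 0.003,"y": -0.004,"z": 0,"rx": 0,"ry": 0,"rz": 0},{"x": 0,"y": 0,"z": 0,"rx": 0,"ry": 0,"rz": 0},{"x": 0,"y": 0,"z": 0,"rx": 0,"ry": 0,"rz": 0},{"x": 0,"y": 0,"z": 0,"rx": 0,"ry": 0,"rz": 0},{"x": 0,"y": 0,"z": 0,"rx": 0,"ry": 0,"rz": 0}], claw=0)

```text
time: 3.85
tool_pos: [0.5352, 0.179, 0.1027]
ee_rot: [3.126, -0.006, 1.44]
wrist_force: [0.3, -0.1, -0.5]
width: 0.0452
```

```bash
python3 look.py wrist w4
```

```text
3.9 [0.5353 0.179  0.1029] bed [-0.2838  0.2283  0.1029] [ 3.126 -0.006  1.44 ] [0.5 0.1 0.3] 0.0414
```

View pics/w4.png

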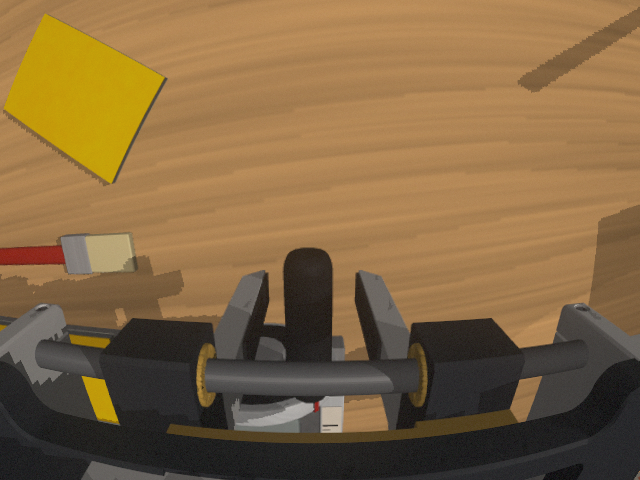

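>>> jog_arm(series=[{"x": 0,"y": 0,"z": 0.007,"rx": 0.5,"ry": 0,"rz": 0.6},{"x": 0,"y": 0,"z": 0.001,"rx": 0.2,"ry": 0,"rz": 0},{"x": 0,"y": 0,"z": 0.001,"rx": 0,"ry": 0,"rz": 0},{"x": 0,"y": 0,"z": 0.001,"rx": 0,"ry": 0,"rz": 0},{"x": 0,"y": 0,"z": 0.001,"rx": 0,"ry": 0,"rz": 0}], claw=0)

```text
time: 4.32
tool_pos: [0.5362, 0.1799, 0.0937]
ee_rot: [3.137, -0.009, 1.428]
wrist_force: [-2.3, 0.3, 3.6]
width: 0.0231
```

```bash
python3 look.py wrist w5
```

```text
4.37 [0.5362 0.1799 0.0936] bed [-0.283   0.2293  0.0936] [ 3.137 -0.009  1.428] [-1.6  1.5  3.7] 0.0231
```

View pics/w5.png

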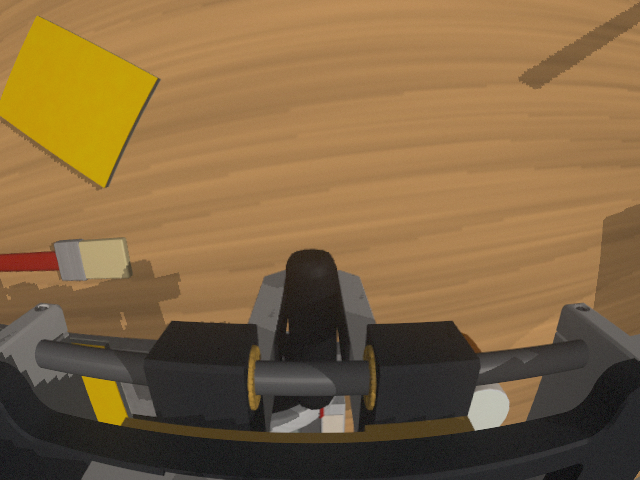

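```bash
cat > wind.py <<'E'
import sys,json
from h import *
from bench import robot
# usage: wind.py da_deg n [yc zc]
da=float(sys.argv[1]);n=int(sys.argv[2])
yc=float(sys.argv[3]) if len(sys.argv)>3 else .1925
zc=float(sys.argv[4]) if len(sys.argv)>4 else .066
b=np.load("bed.npy");o=robot.get_obs();p=w2b(b,o["tool_pos"])[0]
a=np.arctan2(p[1]-yc,p[2]-zc); r=np.hypot(p[1]-yc,p[2]-zc)
print("t",round(o["time"],2),"bed",p.round(4),"a",round(np.degrees(a),1),"r",round(r,4),o["ee_rot"].round(3),"F",o["wrist_force"].round(1),"w",round(float(o["width"]),4))
rows=[]
yaw=o["ee_rot"][2]-b[2]  # tool x dir in bed frame
q=np.array([p[1],p[2]])
for i in range(1,n+1):
    t=np.array([yc+.045*np.sin(a+np.radians(da)*i),zc+.045*np.cos(a+np.radians(da)*i)])
    d=t-q;q=t
    rows.append({"x":round(d[0],3),"y":0,"z":round(-d[1],3),"rx":0,"ry":0,"rz":0})
print(json.dumps(rows).replace(" ",""))
E
python3 wind.py 20 6
python3 - <<'E'
from h import *
w=np.load("w2.npz");b=np.load("bed.npy")
for z in (.04,.05,.06): print(w2b(b,wz(w,200+350/3.2,190+672/3.2,z)),w2b(b,wz(w,200+365/3.2,190+702/3.2,z)))
E
```

```text
t 4.37 bed [-0.283   0.2293  0.0936] a 53.2 r 0.046 [ 3.137 -0.009  1.428] F [-1.6  1.5  3.7] w 0.0231
[{"x":0.006,"y":0,"z":0.015,"rx":0,"ry":0,"rz":0},{"x":0.002,"y":0,"z":0.016,"rx":0,"ry":0,"rz":0},{"x":-0.004,"y":0,"z":0.015,"rx":0,"ry":0,"rz":0},{"x":-0.009,"y":0,"z":0.013,"rx":0,"ry":0,"rz":0},{"x":-0.013,"y":0,"z":0.009,"rx":0,"ry":0,"rz":0},{"x":-0.015,"y":0,"z":0.005,"rx":0,"ry":0,"rz":0}]
[[-0.06122002  0.22744527  0.04      ]] [[-0.04617801  0.23352109  0.04      ]]
[[-0.06968314  0.22717662  0.05      ]] [[-0.05507873  0.23307568  0.05      ]]
[[-0.07814626  0.22690797  0.06      ]] [[-0.06397945  0.23263028  0.06      ]]
```

>>> jog_arm(series=[{"x": 0.006,"y": 0,"z": 0.015,"rx": 0,"ry": 0,"rz": 0},{"x": 0.002,"y": 0,"z": 0.016,"rx": 0,"ry": 0,"rz": 0},{"x": -0.004,"y": 0,"z": 0.015,"rx": 0,"ry": 0,"rz": 0},{"x": -0.009,"y": 0,"z": 0.013,"rx": 0,"ry": 0,"rz": 0},{"x": -0.013,"y": 0,"z": 0.009,"rx": 0,"ry": 0,"rz": 0},{"x": -0.015,"y": 0,"z": 0.005,"rx": 0,"ry": 0,"rz": 0}])

```text
time: 4.87
tool_pos: [0.5338, 0.1595, 0.0221]
ee_rot: [3.131, -0.031, 1.435]
wrist_force: [0.8, 2.5, 4.7]
width: 0.0231
```

```bash
python3 wind.py 28 12
```

```text
t 4.87 bed [-0.283   0.2087  0.0221] a 159.7 r 0.0468 [ 3.131 -0.031  1.435] F [0.8 2.5 4.7] w 0.0231
[{"x":-0.022,"y":0,"z":0.001,"rx":0,"ry":0,"rz":0},{"x":-0.02,"y":0,"z":-0.008,"rx":0,"ry":0,"rz":0},{"x":-0.014,"y":0,"z":-0.017,"rx":0,"ry":0,"rz":0},{"x":-0.005,"y":0,"z":-0.021,"rx":0,"ry":0,"rz":0},{"x":0.006,"y":0,"z":-0.021,"rx":0,"ry":0,"rz":0},{"x":0.015,"y":0,"z":-0.016,"rx":0,"ry":0,"rz":0},{"x":0.021,"y":0,"z":-0.007,"rx":0,"ry":0,"rz":0},{"x":0.021,"y":0,"z":0.004,"rx":0,"ry":0,"rz":0},{"x":0.017,"y":0,"z":0.013,"rx":0,"ry":0,"rz":0},{"x":0.009,"y":0,"z":0.02,"rx":0,"ry":0,"rz":0},{"x":-0.001,"y":0,"z":0.022,"rx":0,"ry":0,"rz":0},{"x":-0.011,"y":0,"z":0.019,"rx":0,"ry":0,"rz":0}]
```

>>> jog_arm(series=[{"x": -0.022,"y": 0,"z": 0.001,"rx": 0,"ry": -1.5,"rz": 0},{"x": -0.02,"y": 0,"z": -0.008,"rx": 0,"ry": 0,"rz": 0},{"x": -0.014,"y": 0,"z": -0.017,"rx": 0,"ry": 0,"rz": 0},{"x": -0.005,"y": 0,"z": -0.021,"rx": 0,"ry": 0,"rz": 0},{"x": 0.006,"y": 0,"z": -0.021,"rx": 0,"ry": 0,"rz": 0},{"x": 0.015,"y": 0,"z": -0.016,"rx": 0,"ry": 0,"rz": 0},{"x": 0.021,"y": 0,"z": -0.007,"rx": 0,"ry": 0,"rz": 0},{"x": 0.021,"y": 0,"z": 0.004,"rx": 0,"ry": 0,"rz": 0},{"x": 0.017,"y": 0,"z": 0.013,"rx": 0,"ry": 0,"rz": 0},{"x": 0.009,"y": 0,"z": 0.02,"rx": 0,"ry": 0,"rz": 0},{"x": -0.001,"y": 0,"z": 0.022,"rx": 0,"ry": 0,"rz": 0},{"x": -0.011,"y": 0,"z": 0.019,"rx": 0,"ry": 0,"rz": 0}])

```text
time: 5.87
tool_pos: [0.5382, 0.1901, 0.0601]
ee_rot: [3.118, -0.046, 1.432]
wrist_force: [-0.3, 25.2, 2.6]
width: 0.0231
```

```bash
python3 - <<'E'
s=open("wind.py").read()
s=s.replace('print(json.dumps(rows)','''rv=(R.from_euler('xyz',o["ee_rot"]).inv()*R.from_euler('xyz',[np.pi,0,np.pi/2+b[2]])).as_rotvec(degrees=True)
print("rv to vertical",rv.round(1))
print(json.dumps(rows)''')
open("wind.py","w").write(s)
E
python3 wind.py 28 12
```

```text
t 5.87 bed [-0.2822  0.2396  0.0601] a 97.1 r 0.0475 [ 3.118 -0.046  1.432] F [-0.3 25.2  2.6] w 0.0231
rv to vertical [ 1.4 -2.6 -1.3]
[{"x":-0.01,"y":0,"z":0.02,"rx":0,"ry":0,"rz":0},{"x":-0.016,"y":0,"z":0.014,"rx":0,"ry":0,"rz":0},{"x":-0.021,"y":0,"z":0.005,"rx":0,"ry":0,"rz":0},{"x":-0.021,"y":0,"z":-0.006,"rx":0,"ry":0,"rz":0},{"x":-0.016,"y":0,"z":-0.015,"rx":0,"ry":0,"rz":0},{"x":-0.007,"y":0,"z":-0.021,"rx":0,"ry":0,"rz":0},{"x":0.003,"y":0,"z":-0.021,"rx":0,"ry":0,"rz":0},{"x":0.013,"y":0,"z":-0.017,"rx":0,"ry":0,"rz":0},{"x":0.02,"y":0,"z":-0.009,"rx":0,"ry":0,"rz":0},{"x":0.022,"y":0,"z":0.001,"rx":0,"ry":0,"rz":0},{"x":0.019,"y":0,"z":0.011,"rx":0,"ry":0,"rz":0},{"x":0.011,"y":0,"z":0.019,"rx":0,"ry":0,"rz":0}]
```

```bash
python3 - <<'E'
from h import *
P=np.array([(.2293,.0936),(.2087,.0221),(.2396,.0601)])
r=least_squares(lambda c:np.hypot(*(P-c).T)-.045,[.19,.066]);print(r.x,r.fun)
E
python3 wind.py 26 8 .1945 .064
```

```text
[0.1947806  0.06483704] [-6.78655543e-05 -5.33206884e-05  6.90336369e-05]
t 5.87 bed [-0.2822  0.2396  0.0601] a 94.9 r 0.0453 [ 3.118 -0.046  1.432] F [-0.3 25.2  2.6] w 0.0231
rv to vertical [ 1.4 -2.6 -1.3]
[{"x":-0.007,"y":0,"z":0.019,"rx":0,"ry":0,"rz":0},{"x":-0.014,"y":0,"z":0.015,"rx":0,"ry":0,"rz":0},{"x":-0.019,"y":0,"z":0.007,"rx":0,"ry":0,"rz":0},{"x":-0.02,"y":0,"z":-0.002,"rx":0,"ry":0,"rz":0},{"x":-0.017,"y":0,"z":-0.011,"rx":0,"ry":0,"rz":0},{"x":-0.011,"y":0,"z":-0.017,"rx":0,"ry":0,"rz":0},{"x":-0.002,"y":0,"z":-0.02,"rx":0,"ry":0,"rz":0},{"x":0.007,"y":0,"z":-0.019,"rx":0,"ry":0,"rz":0}]
```

>>> jog_arm(series=[{"x": -0.007,"y": 0,"z": 0.019,"rx": 0.7,"ry": -1.3,"rz": 0},{"x": -0.014,"y": 0,"z": 0.015,"rx": 0.7,"ry": -1.3,"rz": 0},{"x": -0.019,"y": 0,"z": 0.007,"rx": 0,"ry": 0,"rz": -0.5},{"x": -0.02,"y": 0,"z": -0.002,"rx": 0,"ry": 0,"rz": -0.5},{"x": -0.017,"y": 0,"z": -0.011,"rx": 0,"ry": 0,"rz": 0},{"x": -0.011,"y": 0,"z": -0.017,"rx": 0,"ry": 0,"rz": 0},{"x": -0.002,"y": 0,"z": -0.02,"rx": 0,"ry": 0,"rz": 0},{"x": 0.007,"y": 0,"z": -0.019,"rx": 0,"ry": 0,"rz": 0}])

```text
time: 6.53
tool_pos: [0.5268, 0.1021, 0.0765]
ee_rot: [-3.139, 0.01, 1.451]
wrist_force: [1.8, -8.2, -4.5]
width: 0.0231
```

```bash
python3 wind.py 26 8 .1948 .0648; python3 look.py top t1; python3 -c "
import cv2
a=cv2.imread('pics/t1.png');cv2.imwrite('pics/t1c.png',cv2.resize(a[130:230,230:330],(600,600),interpolation=cv2.INTER_CUBIC))"
```

```text
t 6.53 bed [-0.2834  0.1509  0.0765] a -75.0 r 0.0454 [-3.139  0.01   1.451] F [ 1.8 -8.2 -4.5] w 0.0231
rv to vertical [-0.1  0.6 -0.3]
[{"x":0.01,"y":0,"z":-0.018,"rx":0,"ry":0,"rz":0},{"x":0.016,"y":0,"z":-0.012,"rx":0,"ry":0,"rz":0},{"x":0.02,"y":0,"z":-0.004,"rx":0,"ry":0,"rz":0},{"x":0.019,"y":0,"z":0.006,"rx":0,"ry":0,"rz":0},{"x":0.015,"y":0,"z":0.014,"rx":0,"ry":0,"rz":0},{"x":0.008,"y":0,"z":0.019,"rx":0,"ry":0,"rz":0},{"x":-0.001,"y":0,"z":0.02,"rx":0,"ry":0,"rz":0},{"x":-0.01,"y":0,"z":0.018,"rx":0,"ry":0,"rz":0}]
6.58 [0.5271 0.1036 0.0805] bed [-0.2833  0.1524  0.0805] [-3.14   0.008  1.451] [-5.9 -9.9  2.5] 0.0232
```

View pics/t1c.png

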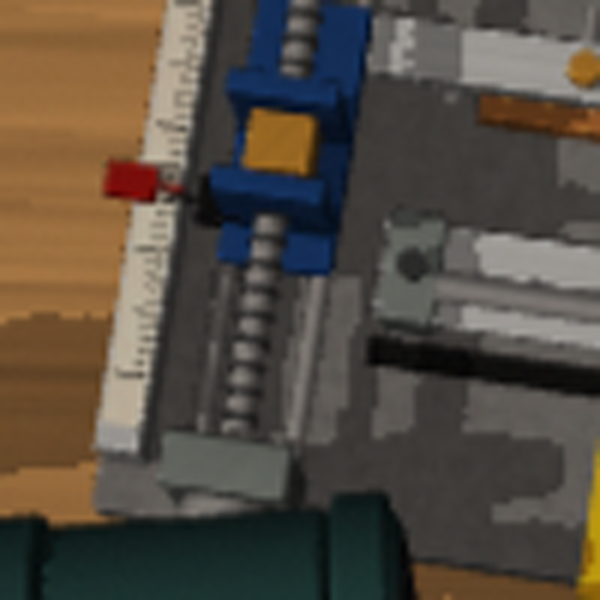

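>>> jog_arm(series=[{"x": 0.01,"y": 0,"z": -0.018,"rx": 0,"ry": 0,"rz": 0},{"x": 0.016,"y": 0,"z": -0.012,"rx": 0,"ry": 0,"rz": 0},{"x": 0.02,"y": 0,"z": -0.004,"rx": 0,"ry": 0,"rz": 0},{"x": 0.019,"y": 0,"z": 0.006,"rx": 0,"ry": 0,"rz": 0},{"x": 0.015,"y": 0,"z": 0.014,"rx": 0,"ry": 0,"rz": 0},{"x": 0.008,"y": 0,"z": 0.019,"rx": 0,"ry": 0,"rz": 0},{"x": -0.001,"y": 0,"z": 0.02,"rx": 0,"ry": 0,"rz": 0}])

```text
time: 7.17
tool_pos: [0.5375, 0.1896, 0.0605]
ee_rot: [-3.141, 0.008, 1.442]
wrist_force: [-2.0, 1.2, 3.4]
width: 0.0229
```

```bash
python3 look.py top t2;python3 wind.py -26 8 .1948 .0648;  python3 -c "
import cv2
a=cv2.imread('pics/t2.png');cv2.imwrite('pics/t2c.png',cv2.resize(a[130:230,230:330],(600,600),interpolation=cv2.INTER_CUBIC))"
```

```text
7.22 [0.5373 0.1887 0.0559] bed [-0.2829  0.2382  0.0559] [-3.14   0.009  1.442] [ 5.1  8.  -1.4] 0.0236
t 7.22 bed [-0.2829  0.2382  0.0559] a 101.6 r 0.0443 [-3.14   0.009  1.442] F [ 5.1  8.  -1.4] w 0.0236
rv to vertical [-0.1  0.5 -0.8]
[{"x":0.0,"y":0,"z":-0.02,"rx":0,"ry":0,"rz":0},{"x":-0.009,"y":0,"z":-0.018,"rx":0,"ry":0,"rz":0},{"x":-0.016,"y":0,"z":-0.012,"rx":0,"ry":0,"rz":0},{"x":-0.02,"y":0,"z":-0.004,"rx":0,"ry":0,"rz":0},{"x":-0.02,"y":0,"z":0.005,"rx":0,"ry":0,"rz":0},{"x":-0.015,"y":0,"z":0.013,"rx":0,"ry":0,"rz":0},{"x":-0.008,"y":0,"z":0.019,"rx":0,"ry":0,"rz":0},{"x":0.001,"y":0,"z":0.02,"rx":0,"ry":0,"rz":0}]
```

View pics/t2c.png

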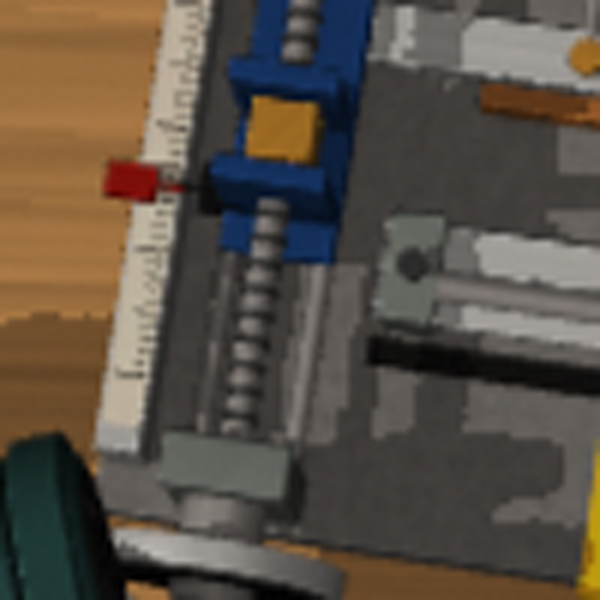

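```bash
python3 wind.py 26 7 .1948 .0648
```

```text
t 7.22 bed [-0.2829  0.2382  0.0559] a 101.6 r 0.0443 [-3.14   0.009  1.442] F [ 5.1  8.  -1.4] w 0.0236
rv to vertical [-0.1  0.5 -0.8]
[{"x":-0.008,"y":0,"z":0.019,"rx":0,"ry":0,"rz":0},{"x":-0.016,"y":0,"z":0.013,"rx":0,"ry":0,"rz":0},{"x":-0.02,"y":0,"z":0.005,"rx":0,"ry":0,"rz":0},{"x":-0.02,"y":0,"z":-0.004,"rx":0,"ry":0,"rz":0},{"x":-0.016,"y":0,"z":-0.013,"rx":0,"ry":0,"rz":0},{"x":-0.009,"y":0,"z":-0.018,"rx":0,"ry":0,"rz":0},{"x":0.0,"y":0,"z":-0.02,"rx":0,"ry":0,"rz":0}]
```

>>> jog_arm(series=[{"x": -0.008,"y": 0,"z": 0.019,"rx": 0,"ry": 0,"rz": 0},{"x": -0.016,"y": 0,"z": 0.013,"rx": 0,"ry": 0,"rz": 0},{"x": -0.02,"y": 0,"z": 0.005,"rx": 0,"ry": 0,"rz": 0},{"x": -0.02,"y": 0,"z": -0.004,"rx": 0,"ry": 0,"rz": 0},{"x": -0.016,"y": 0,"z": -0.013,"rx": 0,"ry": 0,"rz": 0},{"x": -0.009,"y": 0,"z": -0.018,"rx": 0,"ry": 0,"rz": 0},{"x": 0,"y": 0,"z": -0.02,"rx": 0,"ry": 0,"rz": 0},{"x": 0,"y": 0,"z": 0,"rx": 0,"ry": 0,"rz": 0}])

```text
time: 7.88
tool_pos: [0.5268, 0.1006, 0.0684]
ee_rot: [3.141, -0.001, 1.442]
wrist_force: [-1.8, 6.7, 2.5]
width: 0.0234
```

```bash
python3 look.py top t3;python3 wind.py -26 9 .1948 .0648
```

```text
7.93 [0.5267 0.1006 0.0669] bed [-0.2833  0.1494  0.0669] [ 3.141 -0.     1.442] [-1.1  1.9  1.1] 0.0232
t 7.93 bed [-0.2833  0.1494  0.0669] a -87.4 r 0.0454 [ 3.141 -0.     1.442] F [-1.1  1.9  1.1] w 0.0232
rv to vertical [ 0.1 -0.  -0.8]
[{"x":0.004,"y":0,"z":0.02,"rx":0,"ry":0,"rz":0},{"x":0.012,"y":0,"z":0.016,"rx":0,"ry":0,"rz":0},{"x":0.018,"y":0,"z":0.009,"rx":0,"ry":0,"rz":0},{"x":0.02,"y":0,"z":0.001,"rx":0,"ry":0,"rz":0},{"x":0.018,"y":0,"z":-0.008,"rx":0,"ry":0,"rz":0},{"x":0.013,"y":0,"z":-0.016,"rx":0,"ry":0,"rz":0},{"x":0.005,"y":0,"z":-0.02,"rx":0,"ry":0,"rz":0},{"x":-0.004,"y":0,"z":-0.02,"rx":0,"ry":0,"rz":0},{"x":-0.013,"y":0,"z":-0.016,"rx":0,"ry":0,"rz":0}]
```

>>> jog_arm(series=[{"x": 0.004,"y": 0,"z": 0.02,"rx": 0,"ry": 0,"rz": 0},{"x": 0.012,"y": 0,"z": 0.016,"rx": 0,"ry": 0,"rz": -0.4},{"x": 0.018,"y": 0,"z": 0.009,"rx": 0,"ry": 0,"rz": -0.4},{"x": 0.02,"y": 0,"z": 0.001,"rx": 0,"ry": 0,"rz": 0},{"x": 0.018,"y": 0,"z": -0.008,"rx": 0,"ry": 0,"rz": 0},{"x": 0.013,"y": 0,"z": -0.016,"rx": 0,"ry": 0,"rz": 0},{"x": 0.005,"y": 0,"z": -0.02,"rx": 0,"ry": 0,"rz": 0},{"x": -0.004,"y": 0,"z": -0.02,"rx": 0,"ry": 0,"rz": 0},{"x": -0.013,"y": 0,"z": -0.016,"rx": 0,"ry": 0,"rz": 0},{"x": 0,"y": 0,"z": 0,"rx": 0,"ry": 0,"rz": 0}])

```text
time: 8.77
tool_pos: [0.5372, 0.187, 0.0822]
ee_rot: [3.141, -0.019, 1.456]
wrist_force: [-3.2, -14.1, -0.9]
width: 0.0235
```

```bash
python3 look.py top t4;python3 wind.py -20 3 .1948 .0648;python3 -c "
import cv2,numpy as np
l=[]
for t in ('t3','t4'):
    a=cv2.imread(f'pics/{t}.png');l.append(cv2.resize(a[140:190,240:300],(600,500),interpolation=cv2.INTER_CUBIC)[:,:395])
cv2.imwrite('pics/t34.png',np.hstack(l))"
```

```text
8.82 [0.5373 0.1872 0.0807] bed [-0.2828  0.2367  0.0807] [ 3.141 -0.02   1.456] [-1.4  2.   2.4] 0.0232
t 8.82 bed [-0.2828  0.2367  0.0807] a 69.2 r 0.0448 [ 3.141 -0.02   1.456] F [-1.4  2.   2.4] w 0.0232
rv to vertical [ 0.  -1.1  0. ]
[{"x":-0.008,"y":0,"z":-0.013,"rx":0,"ry":0,"rz":0},{"x":-0.012,"y":0,"z":-0.01,"rx":0,"ry":0,"rz":0},{"x":-0.015,"y":0,"z":-0.005,"rx":0,"ry":0,"rz":0}]
```

View pics/t34.png

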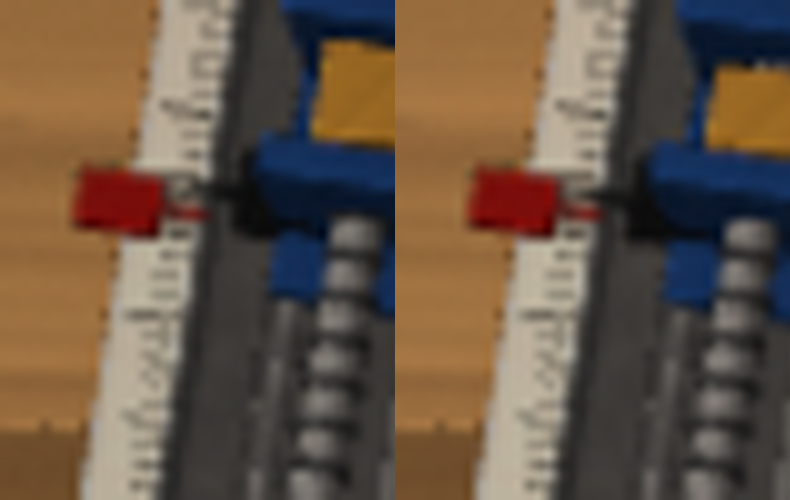

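>>> jog_arm(series=[{"x": 0,"y": 0,"z": 0,"rx": 0,"ry": 0,"rz": 0},{"x": 0,"y": 0,"z": 0,"rx": 0,"ry": 0,"rz": 0},{"x": 0,"y": 0,"z": 0,"rx": 0,"ry": 0,"rz": 0},{"x": 0,"y": 0,"z": 0,"rx": 0,"ry": 0,"rz": 0},{"x": 0,"y": 0,"z": -0.03,"rx": 0,"ry": -1,"rz": 0},{"x": 0,"y": 0,"z": -0.035,"rx": 0,"ry": 0,"rz": 0},{"x": 0,"y": 0.02,"z": -0.02,"rx": 0,"ry": 0,"rz": 0}], claw=0.5)

```text
time: 9.4
tool_pos: [0.5499, 0.1817, 0.1553]
ee_rot: [-3.121, 0.009, 1.456]
wrist_force: [1.0, 0.5, 0.6]
width: 0.0469
```

>>> jog_arm(series=[{"x": 0,"y": 0.037,"z": 0,"rx": 0,"ry": 0,"rz": 0},{"x": 0,"y": 0.037,"z": 0,"rx": 0,"ry": 0,"rz": 0},{"x": 0,"y": 0.037,"z": 0,"rx": 0,"ry": 0,"rz": 0},{"x": 0,"y": 0.037,"z": 0,"rx": 0,"ry": 0,"rz": 0},{"x": 0,"y": 0.037,"z": 0,"rx": 0,"ry": 0,"rz": 0},{"x": 0,"y": 0.037,"z": 0,"rx": 0,"ry": 0,"rz": 0},{"x": 0,"y": 0.025,"z": 0,"rx": 0,"ry": 0,"rz": 0},{"x": 0,"y": 0,"z": 0,"rx": 0,"ry": 0,"rz": 0},{"x": 0,"y": 0,"z": 0,"rx": 0,"ry": 0,"rz": 0}])

```text
time: 10.15
tool_pos: [0.8102, 0.1489, 0.1493]
ee_rot: [-3.127, 0.009, 1.454]
wrist_force: [-1.0, 0.4, 0.3]
width: 0.0473
```

```bash
python3 look.py wrist w6
```

```text
10.2 [0.8094 0.1486 0.1481] bed [-0.008   0.2297  0.1481] [-3.126  0.01   1.454] [-0.8 -0.2 -1. ] 0.0469
```

View pics/w6.png

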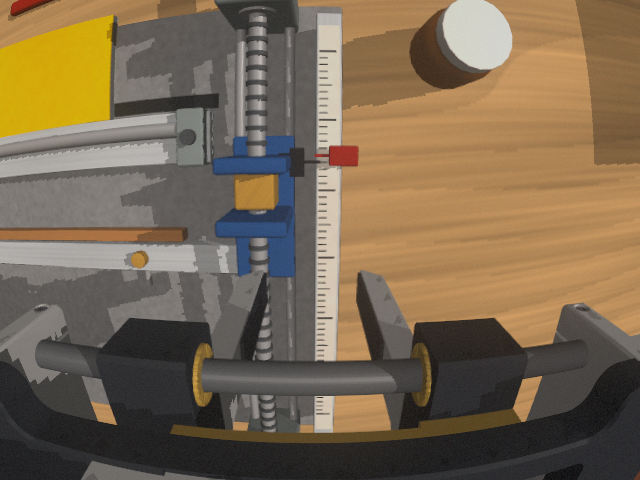

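```bash
python3 - <<'E'
import cv2
a=cv2.imread("pics/w6.png")
cv2.imwrite("pics/w6c.png",cv2.resize(a[140:175,285:335],(800,560),interpolation=cv2.INTER_CUBIC))
E
```

```text
(no output)
```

View pics/w6c.png

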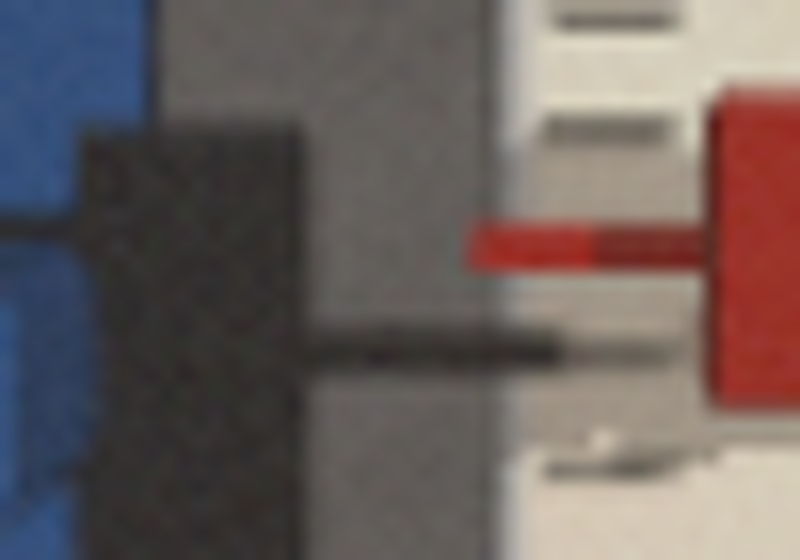

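```bash
python3 - <<'E'
from h import *
w=np.load("w6.npz");b=np.load("bed.npy");print(w["origin"])
for z in (.04,.05,.06,.07):
    m=w2b(b,wz(w,315.5,155.3,z))[0];p=w2b(b,wz(w,318,161.9,z))[0];t=[w2b(b,wz(w,320,140+v/16,z))[0][0] for v in (20,130,465)]
    print(z,m.round(4),p.round(4),round(1e3*(p-m)[0],2),np.diff(t)*1e3)
E
```

```text
[0.73809571 0.15871918 0.32878217]
0.04 [-0.0717  0.2319  0.04  ] [-0.0666  0.2338  0.04  ] 5.13 [ 5.34224483 16.29630506]
0.05 [-0.072   0.2319  0.05  ] [-0.0671  0.2337  0.05  ] 4.96 [ 5.15725263 15.73199373]
0.06 [-0.0723  0.2318  0.06  ] [-0.0675  0.2336  0.06  ] 4.78 [ 4.97226044 15.1676824 ]
0.07 [-0.0726  0.2318  0.07  ] [-0.068   0.2336  0.07  ] 4.6 [ 4.78726824 14.60337108]
```

>>> jog_arm(series=[{"x": 0.001,"y": -0.037,"z": -0.003,"rx": -0.5,"ry": 0,"rz": 0},{"x": 0.001,"y": -0.037,"z": 0,"rx": -0.4,"ry": 0,"rz": 0},{"x": 0.001,"y": -0.037,"z": 0,"rx": 0,"ry": 0,"rz": 0},{"x": 0.001,"y": -0.037,"z": 0,"rx": 0,"ry": 0,"rz": 0},{"x": 0.001,"y": -0.037,"z": 0,"rx": 0,"ry": 0,"rz": 0},{"x": 0.001,"y": -0.037,"z": 0,"rx": 0,"ry": 0,"rz": 0},{"x": 0.001,"y": -0.03,"z": 0,"rx": 0,"ry": 0,"rz": 0},{"x": 0,"y": -0.013,"z": 0,"rx": 0,"ry": 0,"rz": 0},{"x": 0,"y": 0,"z": 0,"rx": 0,"ry": 0,"rz": 0}])

```text
time: 10.95
tool_pos: [0.5212, 0.1871, 0.1389]
ee_rot: [-3.126, 0.012, 1.457]
wrist_force: [0.4, -0.5, 0.2]
width: 0.047
```

```bash
python3 wind.py -20 1 .1948 .0648
```

```text
t 10.95 bed [-0.2987  0.2347  0.1389] a 28.3 r 0.0842 [-3.126  0.012  1.457] F [ 0.4 -0.5  0.2] w 0.047
rv to vertical [-0.9  0.7  0.1]
[{"x":-0.033,"y":0,"z":0.03,"rx":0,"ry":0,"rz":0}]
```

>>> jog_arm(series=[{"x": 0.002,"y": 0.012,"z": 0.01,"rx": -0.9,"ry": 0.7,"rz": 0},{"x": 0,"y": 0.002,"z": 0.02,"rx": 0,"ry": 0,"rz": 0},{"x": 0,"y": 0,"z": 0.018,"rx": 0,"ry": 0,"rz": 0},{"x": 0,"y": 0,"z": 0.006,"rx": 0,"ry": 0,"rz": 0},{"x": 0,"y": 0,"z": 0.001,"rx": 0,"ry": 0,"rz": 0}])

```text
time: 11.37
tool_pos: [0.5338, 0.1884, 0.0898]
ee_rot: [3.125, -0.005, 1.461]
wrist_force: [0.0, 0.0, -0.7]
width: 0.0472
```

```bash
python3 wind.py -20 1 .1948 .0648
```

```text
t 11.37 bed [-0.2864  0.2374  0.0898] a 59.6 r 0.0494 [ 3.125 -0.005  1.461] F [ 0.   0.  -0.7] w 0.0472
rv to vertical [ 1.  -0.3  0.3]
[{"x":-0.014,"y":0,"z":-0.01,"rx":0,"ry":0,"rz":0}]
```

>>> jog_arm(series=[{"x": 0,"y": 0.002,"z": 0.008,"rx": 0.8,"ry": -0.2,"rz": 0},{"x": 0,"y": 0,"z": 0.001,"rx": 0,"ry": 0,"rz": 0},{"x": 0,"y": 0,"z": 0.001,"rx": 0,"ry": 0,"rz": 0},{"x": 0,"y": 0,"z": 0.001,"rx": 0,"ry": 0,"rz": 0},{"x": 0,"y": 0,"z": 0.001,"rx": 0,"ry": 0,"rz": 0},{"x": 0,"y": 0,"z": 0.001,"rx": 0,"ry": 0,"rz": 0}], claw=0)

```text
time: 11.87
tool_pos: [0.5371, 0.1875, 0.0794]
ee_rot: [3.138, -0.001, 1.46]
wrist_force: [-1.4, 0.5, 2.5]
width: 0.0235
```

```bash
python3 wind.py -24 7 .1948 .0648
```

```text
t 11.87 bed [-0.283   0.2369  0.0794] a 70.9 r 0.0446 [ 3.138e+00 -1.000e-03  1.460e+00] F [-1.4  0.5  2.5] w 0.0235
rv to vertical [ 0.2 -0.1  0.3]
[{"x":-0.009,"y":0,"z":-0.016,"rx":0,"ry":0,"rz":0},{"x":-0.015,"y":0,"z":-0.011,"rx":0,"ry":0,"rz":0},{"x":-0.018,"y":0,"z":-0.004,"rx":0,"ry":0,"rz":0},{"x":-0.018,"y":0,"z":0.004,"rx":0,"ry":0,"rz":0},{"x":-0.015,"y":0,"z":0.011,"rx":0,"ry":0,"rz":0},{"x":-0.009,"y":0,"z":0.016,"rx":0,"ry":0,"rz":0},{"x":-0.002,"y":0,"z":0.019,"rx":0,"ry":0,"rz":0}]
```

>>> jog_arm(series=[{"x": -0.009,"y": 0,"z": -0.016,"rx": 0,"ry": 0,"rz": 0},{"x": -0.015,"y": 0,"z": -0.011,"rx": 0,"ry": 0,"rz": 0},{"x": -0.018,"y": 0,"z": -0.004,"rx": 0,"ry": 0,"rz": 0},{"x": -0.018,"y": 0,"z": 0.004,"rx": 0,"ry": 0,"rz": 0},{"x": -0.015,"y": 0,"z": 0.011,"rx": 0,"ry": 0,"rz": 0},{"x": -0.009,"y": 0,"z": 0.016,"rx": 0,"ry": 0,"rz": 0},{"x": -0.002,"y": 0,"z": 0.014,"rx": 0,"ry": 0,"rz": 0},{"x": 0,"y": 0,"z": 0,"rx": 0,"ry": 0,"rz": 0}])

```text
time: 12.53
tool_pos: [0.5269, 0.1034, 0.0803]
ee_rot: [3.133, -0.008, 1.464]
wrist_force: [3.3, 9.9, -8.1]
width: 0.0232
```

```bash
python3 wind.py -24 7 .1948 .0648;python3 look.py top t5;python3 -c "
import cv2,numpy as np
l=[]
for t in ('t4','t5'):
    a=cv2.imread(f'pics/{t}.png');l.append(cv2.resize(a[140:190,240:300],(600,500),interpolation=cv2.INTER_CUBIC)[:,:395])
cv2.imwrite('pics/t45.png',np.hstack(l))"
```

```text
t 12.53 bed [-0.2834  0.1522  0.0803] a -70.0 r 0.0454 [ 3.133 -0.008  1.464] F [ 3.3  9.9 -8.1] w 0.0232
rv to vertical [ 0.5 -0.5  0.5]
[{"x":-0.002,"y":0,"z":0.019,"rx":0,"ry":0,"rz":0},{"x":0.005,"y":0,"z":0.018,"rx":0,"ry":0,"rz":0},{"x":0.012,"y":0,"z":0.014,"rx":0,"ry":0,"rz":0},{"x":0.017,"y":0,"z":0.008,"rx":0,"ry":0,"rz":0},{"x":0.019,"y":0,"z":0.001,"rx":0,"ry":0,"rz":0},{"x":0.017,"y":0,"z":-0.007,"rx":0,"ry":0,"rz":0},{"x":0.013,"y":0,"z":-0.013,"rx":0,"ry":0,"rz":0}]
12.58 [0.527  0.1039 0.081 ] bed [-0.2834  0.1527  0.081 ] [ 3.133 -0.009  1.464] [ 0.5 -0.1 -2.3] 0.0234
```

View pics/t45.png

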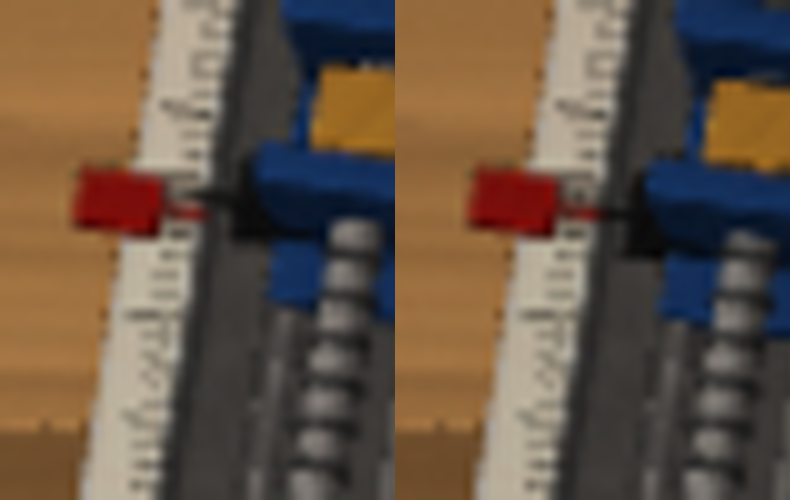

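>>> jog_arm(series=[{"x": -0.002,"y": 0,"z": 0.012,"rx": 0,"ry": 0,"rz": 0},{"x": 0,"y": 0,"z": 0.012,"rx": 0,"ry": 0,"rz": 0},{"x": 0,"y": 0,"z": 0,"rx": 0,"ry": 0,"rz": 0},{"x": 0,"y": 0,"z": 0,"rx": 0,"ry": 0,"rz": 0}])

```text
time: 12.92
tool_pos: [0.5267, 0.1011, 0.059]
ee_rot: [3.133, -0.006, 1.464]
wrist_force: [-1.3, -1.7, 1.6]
width: 0.0235
```

```bash
python3 wind.py -24 1 .1948 .0648
```

```text
t 12.92 bed [-0.2834  0.1499  0.059 ] a -97.4 r 0.0453 [ 3.133 -0.006  1.464] F [-1.3 -1.7  1.6] w 0.0235
rv to vertical [ 0.5 -0.3  0.5]
[{"x":0.006,"y":0,"z":0.018,"rx":0,"ry":0,"rz":0}]
```

>>> jog_arm(series=[{"x": 0,"y": 0,"z": 0,"rx": 0,"ry": 0,"rz": 0},{"x": 0,"y": 0,"z": 0,"rx": 0,"ry": 0,"rz": 0},{"x": 0,"y": 0,"z": 0,"rx": 0,"ry": 0,"rz": 0},{"x": 0,"y": 0,"z": 0,"rx": 0,"ry": 0,"rz": 0},{"x": 0,"y": 0,"z": -0.03,"rx": 0,"ry": 0,"rz": 0},{"x": 0,"y": 0,"z": -0.035,"rx": 0,"ry": 0,"rz": 0},{"x": 0,"y": 0,"z": -0.035,"rx": 0,"ry": 0,"rz": 0},{"x": 0.01,"y": 0.02,"z": -0.005,"rx": 0,"ry": 0,"rz": 0}], claw=0.5)

```text
time: 13.58
tool_pos: [0.5439, 0.1102, 0.1667]
ee_rot: [3.139, -0.007, 1.467]
wrist_force: [0.8, 1.2, 1.4]
width: 0.0469
```

>>> jog_arm(series=[{"x": 0.014,"y": 0.037,"z": 0.002,"rx": 0,"ry": 0,"rz": 0},{"x": 0.014,"y": 0.037,"z": 0.002,"rx": 0,"ry": 0,"rz": 0},{"x": 0.014,"y": 0.037,"z": 0.002,"rx": 0,"ry": 0,"rz": 0},{"x": 0.014,"y": 0.037,"z": 0.002,"rx": 0,"ry": 0,"rz": 0},{"x": 0.014,"y": 0.037,"z": 0,"rx": 0,"ry": 0,"rz": 0},{"x": 0,"y": 0.037,"z": 0,"rx": 0,"ry": 0,"rz": 0},{"x": 0,"y": 0.02,"z": 0,"rx": 0,"ry": 0,"rz": 0},{"x": 0,"y": 0,"z": 0,"rx": 0,"ry": 0,"rz": 0},{"x": 0,"y": 0,"z": 0,"rx": 0,"ry": 0,"rz": 0}])

```text
time: 14.33
tool_pos: [0.8067, 0.1617, 0.1666]
ee_rot: [3.124, -0.013, 1.471]
wrist_force: [-0.2, -0.2, -0.5]
width: 0.0468
```

```bash
python3 look.py wrist w7;python3 - <<'E'
import cv2
a=cv2.imread("pics/w7.png")
cv2.imwrite("pics/w7c.png",cv2.resize(a[130:190,270:370],(800,480),interpolation=cv2.INTER_CUBIC))
E
```

```text
14.38 [0.8061 0.1615 0.1661] bed [-0.0128  0.2421  0.1661] [ 3.125 -0.012  1.471] [-0.7 -0.3 -1.3] 0.0468
```

View pics/w7.png

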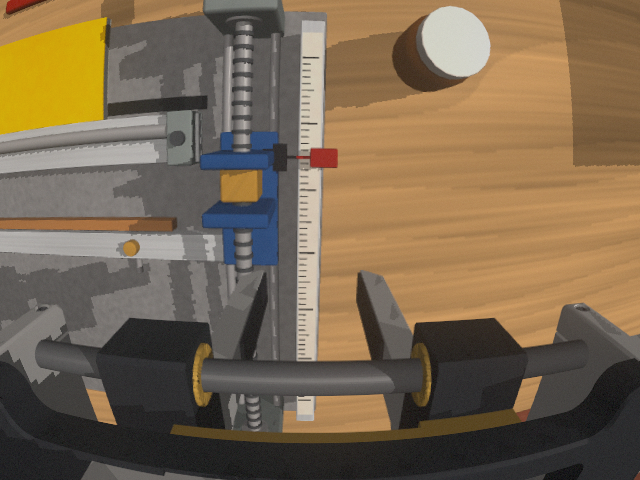

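View pics/w7c.png

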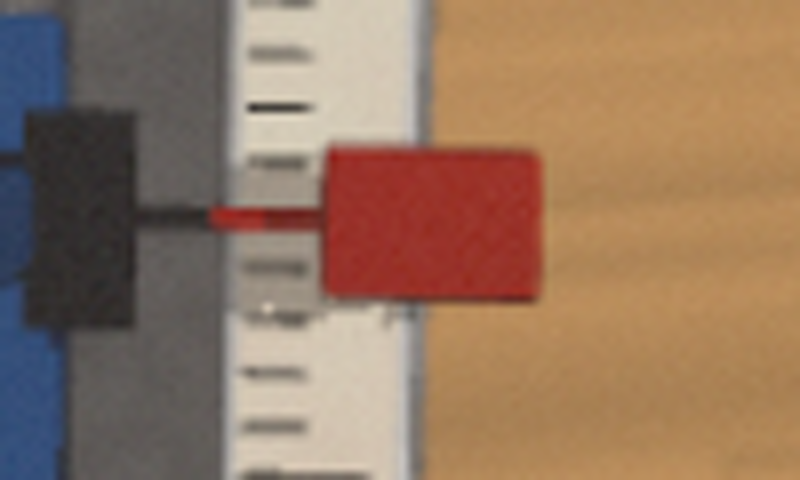

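```bash
python3 - <<'E'
from h import *
w=np.load("w7.npz");b=np.load("bed.npy")
f=lambda n,u,v,z:print(n,w2b(b,wz(w,u,v,z))[0].round(4))
f("facing L front top",175,219,.044);f("facing at u=0",1,218.5,.044)
f("bar far edge L",170,161,.052);f("black strip near-left",108,106,.031);f("board near vis far-left @strip",105,104,.04);f("board left near corner",108,18,.04)
f("fence bar front top",215,236,.05)
g=lambda n,u,v,z:print(n,w2b(b,atz("top",u,v,z))[0].round(4))
g("board NL",326.7,229,.04);g("board NR",411,240.5,.04)
g("facingL t0",308.3,157.3,.044);g("facing R t0",432.5,173.5,.044)
g("barstripL",291.5,187,.031);g("barstrip R",448,212,.031)
E
```

```text
facing L front top [-0.0191  0.1255  0.044 ]
facing at u=0 [-0.021 -0.091  0.044]
bar far edge L [-0.0698  0.1269  0.052 ]
black strip near-left [-0.1223  0.0568  0.031 ]
board near vis far-left @strip [-0.1236  0.0588  0.04  ]
board left near corner [-0.2048  0.0584  0.04  ]
fence bar front top [-0.006   0.1625  0.05  ]
board NL [-0.2068  0.0528  0.04  ]
board NR [-0.2058 -0.1479  0.04  ]
facingL t0 [-0.0423  0.1207  0.044 ]
facing R t0 [-0.04  -0.178  0.044]
barstripL [-0.117  0.151  0.031]
barstrip R [-0.1245 -0.2279  0.031 ]
```

```bash
cat > goto.py <<'E'
import sys
from h import *
from bench import robot
b=np.load("bed.npy");o=robot.get_obs();a=list(map(float,sys.argv[1:4]));n=int(sys.argv[4]) if len(sys.argv)>4 else None
print(round(o["time"],2),"bed",w2b(b,o["tool_pos"])[0].round(4),o["ee_rot"].round(3),o["wrist_force"].round(1))
plan(o["tool_pos"],o["ee_rot"],[(b2w(b,a)[0],[np.pi,0,np.pi/2+b[2]],n)])
E
python3 goto.py -.25 -.046 .15
```

```text
14.38 bed [-0.0128  0.2421  0.1661] [ 3.125 -0.012  1.471] [-0.7 -0.3 -1.3]
[{"x": -0.0284, "y": -0.0242, "z": 0.0008, "rx": 0.1, "ry": -0.1, "rz": 0.1}, {"x": -0.0285, "y": -0.0241, "z": 0.0009, "rx": 0.1, "ry": -0.1, "rz": 0.1}, {"x": -0.0285, "y": -0.0241, "z": 0.001, "rx": 0.1, "ry": -0.1, "rz": 0.1}, {"x": -0.0286, "y": -0.024, "z": 0.0011, "rx": 0.1, "ry": -0.1, "rz": 0.1}, {"x": -0.0286, "y": -0.024, "z": 0.0012, "rx": 0.1, "ry": -0.1, "rz": 0.1}, {"x": -0.0287, "y": -0.0239, "z": 0.0013, "rx": 0.1, "rz": 0.1}, {"x": -0.0287, "y": -0.0239, "z": 0.0014, "rx": 0.1, "ry": -0.1, "rz": 0.1}, {"x": -0.0287, "y": -0.0239, "z": 0.0015, "rx": 0.1, "rz": 0.1}, {"x": -0.0288, "y": -0.0238, "z": 0.0015, "rx": 0.1, "ry": -0.1, "rz": 0.1}, {"x": -0.0288, "y": -0.0237, "z": 0.0016, "rx": 0.1}]
```

>>> jog_arm(series=[{"x": -0.0285,"y": -0.024,"z": 0,"rx": 0.1,"ry": -0.1,"rz": 0.1},{"x": -0.0285,"y": -0.024,"z": 0,"rx": 0.1,"ry": -0.1,"rz": 0.1},{"x": -0.0285,"y": -0.024,"z": 0,"rx": 0.1,"ry": -0.1,"rz": 0.1},{"x": -0.0285,"y": -0.024,"z": 0,"rx": 0.1,"ry": -0.1,"rz": 0.1},{"x": -0.0285,"y": -0.024,"z": 0,"rx": 0.1,"ry": -0.1,"rz": 0.1},{"x": -0.0285,"y": -0.024,"z": 0,"rx": 0.1,"ry": -0.1,"rz": 0.1},{"x": -0.0285,"y": -0.024,"z": 0,"rx": 0.1,"ry": 0,"rz": 0.1},{"x": -0.0285,"y": -0.024,"z": 0,"rx": 0.1,"ry": 0,"rz": 0.1},{"x": -0.02,"y": -0.024,"z": 0,"rx": 0.1,"ry": 0,"rz": 0.1},{"x": -0.012,"y": -0.01,"z": 0,"rx": 0.1,"ry": 0,"rz": 0.1},{"x": 0,"y": 0,"z": 0,"rx": 0,"ry": 0,"rz": 0}], claw=0.85)

```text
time: 15.3
tool_pos: [0.5233, -0.0744, 0.1595]
ee_rot: [-3.137, -0.0, 1.462]
wrist_force: [0.2, 0.2, -0.2]
width: 0.0796
```

```bash
python3 look.py wrist w8;python3 goto.py -.24 -.046 .06 4
```

```text
15.35 [ 0.5242 -0.0735  0.1598] bed [-0.2657 -0.0238  0.1598] [-3.138e+00 -1.000e-03  1.463e+00] [-0.2  0.1  0.5] 0.0799
15.35 bed [-0.2657 -0.0238  0.1598] [-3.138e+00 -1.000e-03  1.463e+00] [-0.2  0.1  0.5]
[{"x": -0.0056, "y": 0.0065, "z": 0.0249, "rx": -0.1, "rz": 0.1}, {"x": -0.0056, "y": 0.0064, "z": 0.025, "rz": 0.1}, {"x": -0.0056, "y": 0.0065, "z": 0.0249, "rx": -0.1, "rz": 0.1}, {"x": -0.0056, "y": 0.0064, "z": 0.025, "ry": -0.1, "rz": 0.2}]
```

View pics/w8.png

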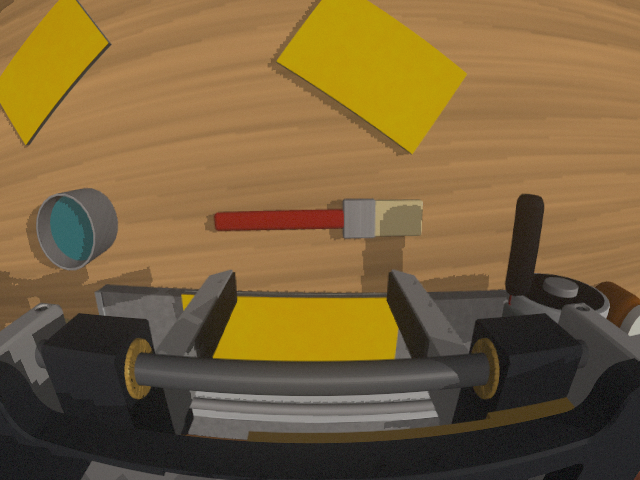

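```bash
python3 - <<'E'
from h import *
import cv2
w=np.load("w8.npz");b=np.load("bed.npy")
for u,v in [(182,294),(240,296),(300,297),(360,298),(394,298)]: print(w2b(b,wz(w,u,v,.04))[0].round(4))
for u,v in [(110,289),(170,292),(440,294)]: print("bed edge",w2b(b,wz(w,u,v,.03))[0].round(4))
a=cv2.imread("pics/w8.png");cv2.imwrite("pics/w8c.png",cv2.resize(a[270:370,90:450],(792,220),interpolation=cv2.INTER_CUBIC))
E
```

```text
[-0.2077 -0.143   0.04  ]
[-0.2078 -0.0883  0.04  ]
[-0.2078 -0.035   0.04  ]
[-0.2069  0.0178  0.04  ]
[-0.2065  0.0486  0.04  ]
bed edge [-0.2043 -0.2269  0.03  ]
bed edge [-0.2047 -0.1592  0.03  ]
bed edge [-0.2049  0.096   0.03  ]
```

View pics/w8c.png

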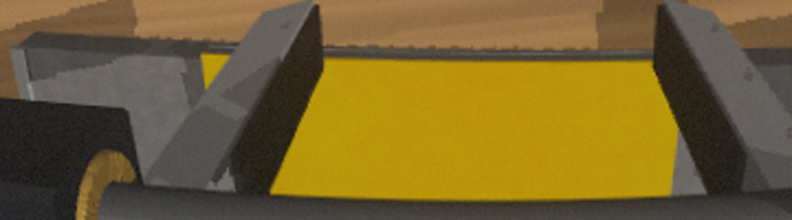

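>>> jog_arm(series=[{"x": -0.0055,"y": 0.0065,"z": 0.025,"rx": 0,"ry": 0,"rz": 0.1},{"x": -0.0055,"y": 0.0065,"z": 0.025,"rx": 0,"ry": 0,"rz": 0.1},{"x": -0.0055,"y": 0.0065,"z": 0.025,"rx": 0,"ry": 0,"rz": 0.1},{"x": -0.0055,"y": 0.0065,"z": 0.025,"rx": 0,"ry": 0,"rz": 0.1},{"x": 0,"y": 0,"z": 0,"rx": 0,"ry": 0,"rz": 0},{"x": 0,"y": 0,"z": 0,"rx": 0,"ry": 0,"rz": 0}])

```text
time: 15.85
tool_pos: [0.5512, -0.0919, 0.0643]
ee_rot: [3.127, -0.003, 1.462]
wrist_force: [0.2, 0.4, 1.6]
width: 0.0798
```

```bash
python3 goto.py -.228 -.047 .036 2;python3 goto.py -.228 -.047 .036 2
```

```text
15.85 bed [-0.2368 -0.039   0.0643] [ 3.127e+00 -3.000e-03  1.462e+00] [0.2 0.4 1.6]
[{"x": -0.0041, "y": 0.0042, "z": 0.0142, "rx": 0.4, "ry": -0.1, "rz": 0.2}, {"x": -0.0041, "y": 0.0043, "z": 0.0142, "rx": 0.4, "ry": -0.1, "rz": 0.2}]
15.85 bed [-0.2368 -0.039   0.0643] [ 3.127e+00 -3.000e-03  1.462e+00] [0.2 0.4 1.6]
[{"x": -0.0041, "y": 0.0042, "z": 0.0142, "rx": 0.4, "ry": -0.1, "rz": 0.2}, {"x": -0.0041, "y": 0.0043, "z": 0.0142, "rx": 0.4, "ry": -0.1, "rz": 0.2}]
```

>>> jog_arm(series=[{"x": -0.004,"y": 0.004,"z": 0.0142,"rx": 0.4,"ry": 0,"rz": 0.2},{"x": -0.004,"y": 0.004,"z": 0.0142,"rx": 0.4,"ry": 0,"rz": 0.2},{"x": 0,"y": 0,"z": 0,"rx": 0,"ry": 0,"rz": 0}])

```text
time: 16.1
tool_pos: [0.5609, -0.0981, 0.0396]
ee_rot: [3.135, -0.004, 1.458]
wrist_force: [-0.6, 1.3, 0.3]
width: 0.0797
```

```bash
python3 look.py wrist w9; python3 goto.py -.216 -.047 .036 2; python3 goto.py -.216 -.047 .036 2|head -1
```

```text
16.15 [ 0.5614 -0.098   0.041 ] bed [-0.2259 -0.0438  0.041 ] [ 3.134 -0.004  1.459] [-0.8  0.3 -0.3] 0.0798
16.15 bed [-0.2259 -0.0438  0.041 ] [ 3.134 -0.004  1.459] [-0.8  0.3 -0.3]
[{"x": -0.0016, "y": 0.0049, "z": 0.0025, "rx": 0.2, "ry": -0.1, "rz": 0.1}, {"x": -0.0016, "y": 0.005, "z": 0.0026, "rx": 0.3, "ry": -0.1, "rz": 0.1}]
16.15 bed [-0.2259 -0.0438  0.041 ] [ 3.134 -0.004  1.459] [-0.8  0.3 -0.3]
```

View pics/w9.png

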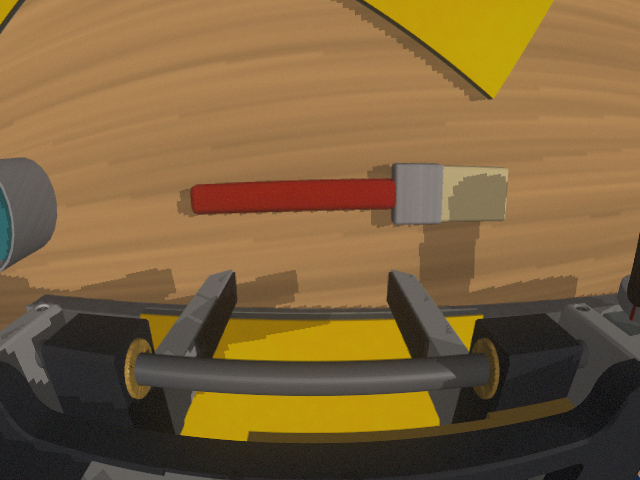

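>>> jog_arm(series=[{"x": -0.0015,"y": 0,"z": 0.006,"rx": 0.2,"ry": 0,"rz": 0.1},{"x": -0.0015,"y": 0.003,"z": 0.002,"rx": 0.2,"ry": 0,"rz": 0.1},{"x": 0,"y": 0.004,"z": 0.001,"rx": 0,"ry": 0,"rz": 0}])

```text
time: 16.4
tool_pos: [0.5699, -0.1014, 0.0351]
ee_rot: [3.136, -0.003, 1.456]
wrist_force: [0.1, -0.0, -0.1]
width: 0.0803
```

```bash
python3 goto.py -.20 -.047 .035 3;python3 - <<'E'
from h import *
w=np.load("w9.npz");b=np.load("bed.npy")
for u,v in [(145,314),(300,320),(480,317)]: print(w2b(b,wz(w,u,v,.04))[0].round(4))
for u,v in [(110,304),(600,307)]: print("bed edge",w2b(b,wz(w,u,v,.03))[0].round(4))
E
```

```text
16.4 bed [-0.2171 -0.0462  0.0351] [ 3.136e+00 -3.000e-03  1.456e+00] [ 0.1 -0.  -0.1]
[{"x": -0.0003, "y": 0.0057, "z": 0.0001, "rx": 0.1, "ry": -0.1}, {"x": -0.0002, "y": 0.0057, "z": 0.0001, "rx": 0.1}, {"x": -0.0003, "y": 0.0057, "rx": 0.1, "ry": -0.1}]
[-0.2078 -0.1402  0.04  ]
[-0.2076 -0.0506  0.04  ]
[-0.2058  0.0534  0.04  ]
bed edge [-0.2076 -0.1698  0.03  ]
bed edge [-0.1988  0.1645  0.03  ]
```

>>> jog_arm(series=[{"x": 0,"y": 0.006,"z": 0.001,"rx": 0.1,"ry": 0,"rz": 0},{"x": 0,"y": 0.006,"z": 0.001,"rx": 0.1,"ry": 0,"rz": 0},{"x": 0,"y": 0.006,"z": 0.001,"rx": 0.1,"ry": 0,"rz": 0}])

```text
time: 16.65
tool_pos: [0.5893, -0.1037, 0.0334]
ee_rot: [3.141, -0.003, 1.456]
wrist_force: [-0.1, -0.3, 0.5]
width: 0.0796
```

```bash
python3 goto.py -.18 -.047 .035 3;python3 look.py wrist w10; python3 look.py top t6
```

```text
16.65 bed [-0.1976 -0.0463  0.0334] [ 3.141e+00 -3.000e-03  1.456e+00] [-0.1 -0.3  0.5]
[{"x": -0.0002, "y": 0.0059, "z": -0.0005, "ry": -0.1}, {"x": -0.0003, "y": 0.0058, "z": -0.0005}, {"x": -0.0002, "y": 0.0059, "z": -0.0006, "rx": 0.1, "ry": -0.1}]
16.7 [ 0.5906 -0.1039  0.0333] bed [-0.1963 -0.0463  0.0333] [ 3.139e+00 -3.000e-03  1.456e+00] [ 1.8  0.1 -0. ] 0.08
16.75 [ 0.5899 -0.1038  0.0332] bed [-0.1969 -0.0463  0.0332] [ 3.140e+00 -3.000e-03  1.456e+00] [-0.3  0.1  0.5] 0.0798
```

View pics/w10.png

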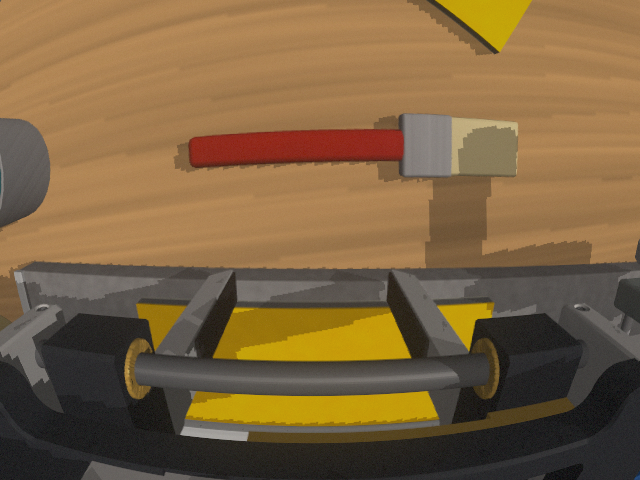

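View pics/t6.png

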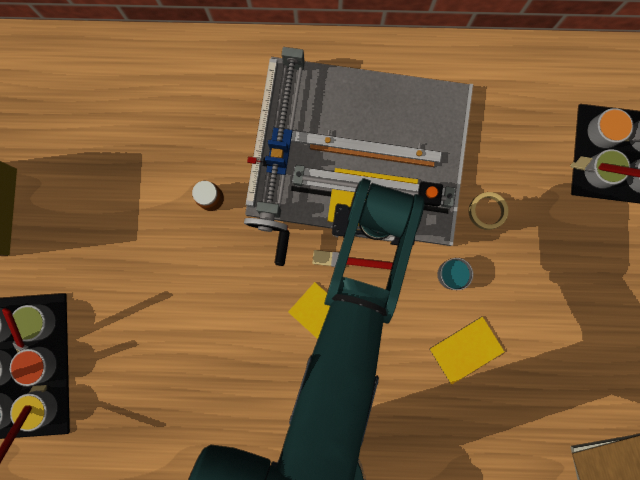

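```bash
python3 - <<'E'
import cv2
a=cv2.imread("pics/t6.png");cv2.imwrite("pics/t6c.png",cv2.resize(a[125:225,290:450],(800,500),interpolation=cv2.INTER_CUBIC))
E
```

```text
(no output)
```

View pics/t6c.png

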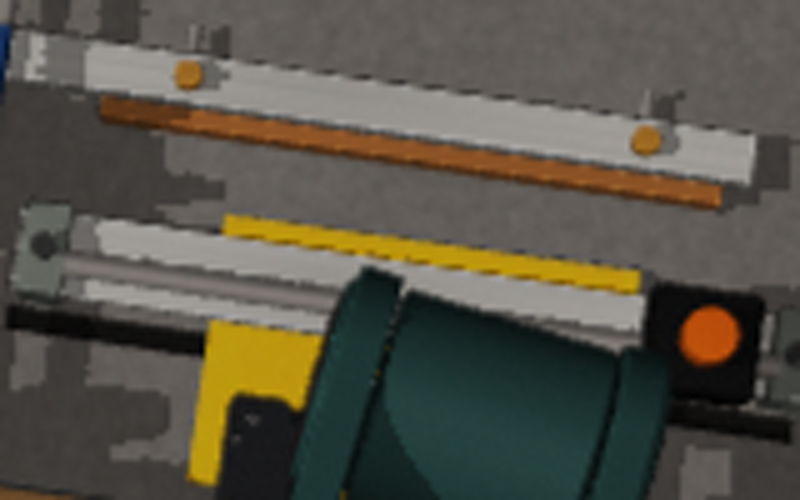

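>>> jog_arm(series=[{"x": 0,"y": 0.006,"z": 0,"rx": 0,"ry": 0,"rz": 0},{"x": 0,"y": 0.006,"z": 0,"rx": 0,"ry": 0,"rz": 0},{"x": 0,"y": 0.006,"z": 0,"rx": 0,"ry": 0,"rz": 0}])

```text
time: 17.0
tool_pos: [0.6082, -0.1058, 0.0329]
ee_rot: [-3.141, -0.003, 1.456]
wrist_force: [-0.4, 1.2, 0.1]
width: 0.0799
```

```bash
python3 goto.py -.16 -.047 .035 3
```

```text
17.0 bed [-0.1786 -0.0463  0.0329] [-3.141e+00 -3.000e-03  1.456e+00] [-0.4  1.2  0.1]
[{"x": -0.0002, "y": 0.0062, "z": -0.0007, "ry": -0.1}, {"x": -0.0003, "y": 0.0062, "z": -0.0007}, {"x": -0.0002, "y": 0.0062, "z": -0.0007, "ry": -0.1}]
```

>>> jog_arm(series=[{"x": 0,"y": 0.004,"z": -0.0008,"rx": 0,"ry": 0,"rz": 0},{"x": 0,"y": 0.004,"z": -0.0005,"rx": 0,"ry": 0,"rz": 0},{"x": 0,"y": 0.002,"z": 0,"rx": 0,"ry": 0,"rz": 0}])

```text
time: 17.25
tool_pos: [0.62, -0.1072, 0.0339]
ee_rot: [-3.141, -0.004, 1.456]
wrist_force: [-0.7, 0.6, -0.1]
width: 0.0798
```

```bash
python3 goto.py -.16 -.047 .035 3; python3 look.py top t7;python3 - <<'E'
import cv2
a=cv2.imread("pics/t7.png");cv2.imwrite("pics/t7c.png",cv2.resize(a[125:225,290:450],(800,500),interpolation=cv2.INTER_CUBIC))
E
```

```text
17.25 bed [-0.1667 -0.0462  0.0339] [-3.141 -0.004  1.456] [-0.7  0.6 -0.1]
[{"x": -0.0003, "y": 0.0022, "z": -0.0004, "ry": -0.1}, {"x": -0.0002, "y": 0.0022, "z": -0.0003, "ry": -0.1}, {"x": -0.0003, "y": 0.0023, "z": -0.0004}]
17.3 [ 0.6203 -0.1072  0.0339] bed [-0.1664 -0.0462  0.0339] [ 3.141 -0.004  1.456] [-0.1  0.1 -0.2] 0.0801
```

View pics/t7c.png

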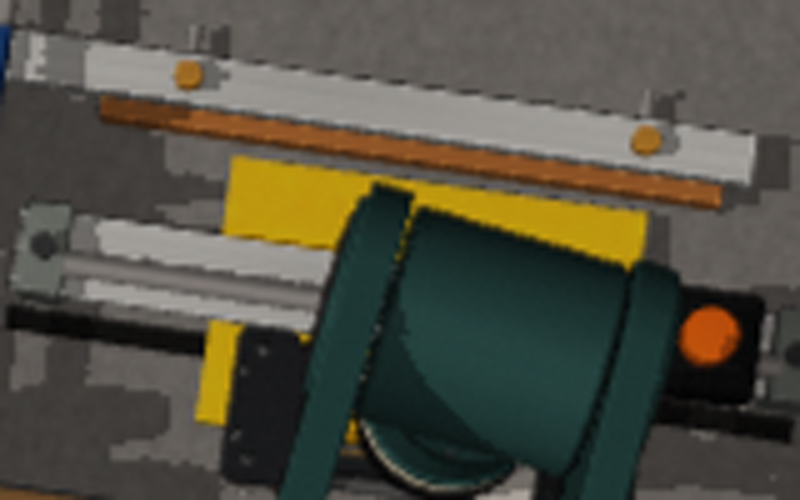

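>>> jog_arm(series=[{"x": 0,"y": 0.002,"z": 0,"rx": 0,"ry": 0,"rz": 0},{"x": 0,"y": 0.001,"z": 0,"rx": 0,"ry": 0,"rz": 0},{"x": 0,"y": 0.001,"z": 0,"rx": 0,"ry": 0,"rz": 0}])

```text
time: 17.55
tool_pos: [0.6243, -0.1077, 0.0339]
ee_rot: [-3.141, -0.004, 1.456]
wrist_force: [-1.3, -0.2, 0.5]
width: 0.0798
```

>>> jog_arm(series=[{"x": 0,"y": 0.001,"z": 0,"rx": 0,"ry": 0,"rz": 0},{"x": 0,"y": 0.001,"z": 0,"rx": 0,"ry": 0,"rz": 0}])

```text
time: 17.72
tool_pos: [0.6262, -0.1079, 0.0339]
ee_rot: [-3.141, -0.004, 1.456]
wrist_force: [-1.0, 0.8, 0.3]
width: 0.0797
```

```bash
python3 goto.py -.16 -.047 .035 3
```

```text
17.72 bed [-0.1605 -0.0462  0.0339] [-3.141 -0.004  1.456] [-1.   0.8  0.3]
[{"x": -0.0003, "y": 0.0002, "z": -0.0004, "ry": -0.1}, {"x": -0.0002, "y": 0.0001, "z": -0.0004, "ry": -0.1}, {"x": -0.0003, "y": 0.0002, "z": -0.0003, "rx": -0.1}]
```

>>> jog_arm(series=[{"x": 0,"y": 0.001,"z": 0,"rx": 0,"ry": 0,"rz": 0},{"x": 0,"y": 0.0005,"z": 0,"rx": 0,"ry": 0,"rz": 0}])

```text
time: 17.88
tool_pos: [0.6276, -0.108, 0.0339]
ee_rot: [-3.14, -0.004, 1.456]
wrist_force: [-1.8, 0.6, 0.6]
width: 0.0799
```

>>> jog_arm(series=[{"x": 0,"y": 0.0007,"z": 0,"rx": 0,"ry": 0,"rz": 0},{"x": 0,"y": 0.0005,"z": 0,"rx": 0,"ry": 0,"rz": 0}])

```text
time: 18.05
tool_pos: [0.6277, -0.1079, 0.0339]
ee_rot: [-3.137, -0.004, 1.455]
wrist_force: [-2.1, 0.1, 1.1]
width: 0.08
```

>>> jog_arm(series=[{"x": 0,"y": 0.0005,"z": 0,"rx": 0,"ry": 0,"rz": 0},{"x": 0,"y": 0.0005,"z": 0,"rx": 0,"ry": 0,"rz": 0}])

```text
time: 18.22
tool_pos: [0.6278, -0.1079, 0.0339]
ee_rot: [-3.135, -0.004, 1.455]
wrist_force: [-3.8, 0.8, 2.0]
width: 0.0802
```

```bash
python3 goto.py -.16 -.047 .035 3|head -1; python3 look.py top t8;python3 - <<'E'
import cv2
a=cv2.imread("pics/t8.png");cv2.imwrite("pics/t8c.png",cv2.resize(a[125:225,290:450],(800,500),interpolation=cv2.INTER_CUBIC))
E
```

```text
18.22 bed [-0.1589 -0.046   0.0339] [-3.135 -0.004  1.455] [-3.8  0.8  2. ]
18.27 [ 0.6278 -0.1079  0.0338] bed [-0.1589 -0.046   0.0338] [-3.135 -0.004  1.455] [-3.4  0.9  1.8] 0.0799
```

View pics/t8c.png

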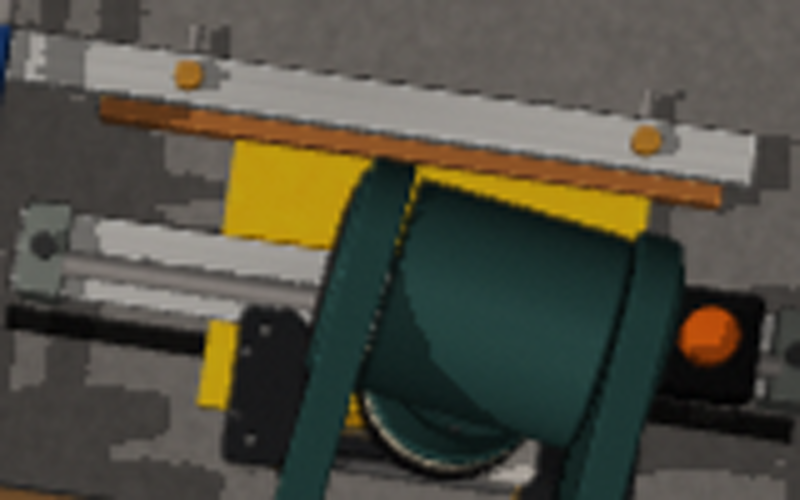

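>>> jog_arm(series=[{"x": 0,"y": 0.0007,"z": 0,"rx": 0,"ry": 0,"rz": 0},{"x": 0,"y": 0.0007,"z": 0,"rx": 0,"ry": 0,"rz": 0}])

```text
time: 18.43
tool_pos: [0.6279, -0.1078, 0.0337]
ee_rot: [-3.132, -0.004, 1.455]
wrist_force: [-4.4, 1.1, 2.6]
width: 0.0797
```

```bash
python3 -c "
from bench import robot
o=robot.get_obs();print(o['wrist_force'],o['wrist_torque'],o['tool_pos'],o['ee_rot'])"
```

```text
[-4.44305983  1.08030436  2.60339343] [ 0.09555795  0.84454716 -0.20390593] [ 0.62791422 -0.10778527  0.03369628] [-3.13197015 -0.00420887  1.45459613]
```

>>> jog_arm(series=[{"x": 0,"y": -0.006,"z": -0.001,"rx": 0,"ry": 0,"rz": 0},{"x": 0,"y": -0.006,"z": -0.001,"rx": 0,"ry": 0,"rz": 0},{"x": 0,"y": 0,"z": 0,"rx": 0,"ry": 0,"rz": 0},{"x": 0,"y": 0,"z": 0,"rx": 0,"ry": 0,"rz": 0},{"x": 0,"y": 0,"z": 0,"rx": 0,"ry": 0,"rz": 0},{"x": 0,"y": 0,"z": 0,"rx": 0,"ry": 0,"rz": 0},{"x": 0,"y": 0,"z": 0,"rx": 0,"ry": 0,"rz": 0},{"x": 0,"y": 0,"z": 0,"rx": 0,"ry": 0,"rz": 0},{"x": 0,"y": 0,"z": 0,"rx": 0,"ry": 0,"rz": 0},{"x": 0,"y": 0,"z": 0,"rx": 0,"ry": 0,"rz": 0},{"x": 0,"y": 0,"z": 0,"rx": 0,"ry": 0,"rz": 0},{"x": 0,"y": 0,"z": 0,"rx": 0,"ry": 0,"rz": 0}], claw=0)

```text
time: 19.43
tool_pos: [0.6198, -0.1072, 0.037]
ee_rot: [3.139, -0.003, 1.456]
wrist_force: [-0.7, -0.1, -0.2]
width: 0.0036
```

```bash
python3 goto.py -.162 -.046 .0345 3; python3 look.py top t9;python3 look.py wrist w11; python3 - <<'E'
import cv2
a=cv2.imread("pics/t9.png");cv2.imwrite("pics/t9c.png",cv2.resize(a[125:225,290:450],(800,500),interpolation=cv2.INTER_CUBIC))
E
```

```text
19.43 bed [-0.1668 -0.0463  0.037 ] [ 3.139e+00 -3.000e-03  1.456e+00] [-0.7 -0.1 -0.2]
[{"x": 0.0001, "y": 0.0016, "z": 0.0008, "rx": 0.1, "ry": -0.1}, {"x": 0.0001, "y": 0.0016, "z": 0.0009}, {"x": 0.0001, "y": 0.0016, "z": 0.0008, "rx": 0.1, "ry": -0.1}]
19.48 [ 0.6198 -0.1072  0.037 ] bed [-0.1668 -0.0463  0.037 ] [ 3.139e+00 -3.000e-03  1.456e+00] [-0.3 -0.1  0.4] 0.0012
19.53 [ 0.6198 -0.1072  0.037 ] bed [-0.1668 -0.0463  0.037 ] [ 3.139e+00 -3.000e-03  1.456e+00] [-0.4 -0.5 -0.2] 0.0003
```

View pics/t9c.png

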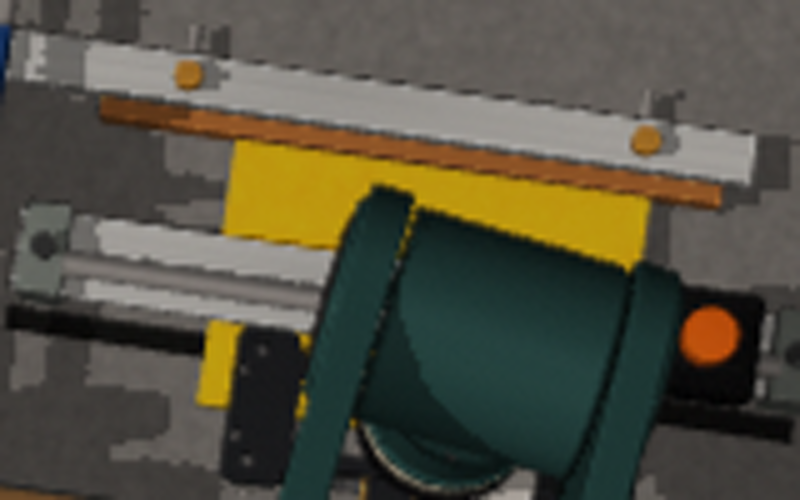

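View pics/w11.png

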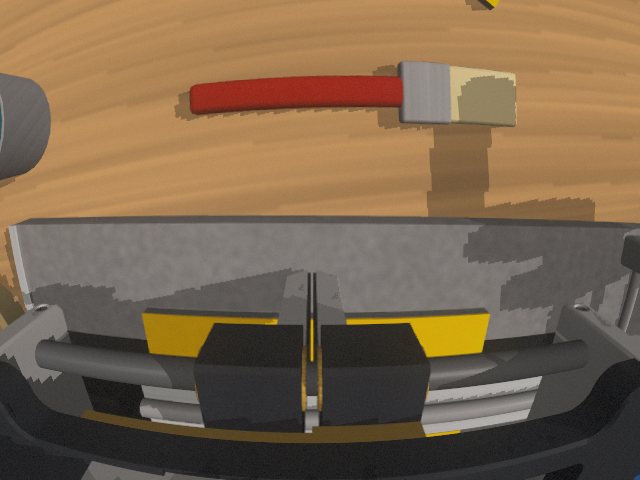

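>>> jog_arm(series=[{"x": 0.001,"y": 0.003,"z": 0.0025,"rx": 0.1,"ry": 0,"rz": 0},{"x": 0.001,"y": 0.002,"z": 0.0005,"rx": 0.1,"ry": 0,"rz": 0},{"x": 0,"y": 0.001,"z": 0,"rx": 0,"ry": 0,"rz": 0}])

```text
time: 19.78
tool_pos: [0.6264, -0.1058, 0.0338]
ee_rot: [-3.141, -0.003, 1.455]
wrist_force: [-0.1, 0.2, 0.5]
width: 0.0006
```

>>> jog_arm(series=[{"x": 0,"y": 0.0007,"z": 0,"rx": 0,"ry": 0,"rz": 0},{"x": 0,"y": 0.0007,"z": 0,"rx": 0,"ry": 0,"rz": 0}])

```text
time: 19.95
tool_pos: [0.6282, -0.1058, 0.0334]
ee_rot: [-3.14, -0.003, 1.456]
wrist_force: [-0.8, 0.2, 0.7]
width: 0.0009
```

>>> jog_arm(series=[{"x": 0,"y": 0.0007,"z": 0,"rx": 0,"ry": 0,"rz": 0},{"x": 0,"y": 0.0007,"z": 0,"rx": 0,"ry": 0,"rz": 0}])

```text
time: 20.12
tool_pos: [0.6283, -0.1058, 0.0331]
ee_rot: [-3.137, -0.004, 1.456]
wrist_force: [-3.5, 0.5, 1.3]
width: 0.0008
```

>>> jog_arm(series=[{"x": 0,"y": 0.001,"z": 0,"rx": 0,"ry": 0,"rz": 0},{"x": 0,"y": 0.001,"z": 0,"rx": 0,"ry": 0,"rz": 0}])

```text
time: 20.28
tool_pos: [0.6284, -0.1058, 0.0328]
ee_rot: [-3.131, -0.004, 1.456]
wrist_force: [-4.6, 1.8, 1.9]
width: 0.0004
```

>>> jog_arm(series=[{"x": 0,"y": 0.0014,"z": 0,"rx": -0.2,"ry": 0,"rz": 0},{"x": 0,"y": 0.0014,"z": 0,"rx": -0.2,"ry": 0,"rz": 0}])

```text
time: 20.45
tool_pos: [0.6284, -0.1057, 0.0323]
ee_rot: [-3.132, -0.004, 1.456]
wrist_force: [-5.6, 1.4, 2.9]
width: 0.0007
```

>>> jog_arm(series=[{"x": 0,"y": 0.0018,"z": -0.0004,"rx": -0.2,"ry": 0,"rz": 0},{"x": 0,"y": 0.0018,"z": -0.0004,"rx": -0.2,"ry": 0,"rz": 0}])

```text
time: 20.62
tool_pos: [0.6284, -0.1058, 0.0323]
ee_rot: [-3.13, -0.004, 1.456]
wrist_force: [-6.2, 1.8, 2.7]
width: 0.0004
```

>>> jog_arm(series=[{"x": 0,"y": 0.0023,"z": -0.0004,"rx": -0.2,"ry": 0,"rz": 0},{"x": 0,"y": 0.0023,"z": -0.0004,"rx": -0.2,"ry": 0,"rz": 0}])

```text
time: 20.78
tool_pos: [0.6284, -0.1058, 0.0324]
ee_rot: [-3.126, -0.004, 1.455]
wrist_force: [-7.5, 1.4, 3.5]
width: 0.0005
```

```bash
python3 -c "
from bench import robot
o=robot.get_obs();print(o['wrist_force'],o['wrist_torque'],o['tool_pos'],o['ee_rot'])"
```

```text
[-7.45037862  1.41301831  3.50770829] [0.15401628 1.42734786 0.0149388 ] [ 0.62839587 -0.10576852  0.03236279] [-3.12597796 -0.00416721  1.45547256]
```

>>> jog_arm(series=[{"x": 0,"y": 0.0024,"z": -0.0004,"rx": -0.3,"ry": 0,"rz": 0},{"x": 0,"y": 0.0024,"z": -0.0004,"rx": -0.3,"ry": 0,"rz": 0},{"x": 0,"y": 0.0024,"z": -0.0004,"rx": -0.3,"ry": 0,"rz": 0}])

```text
time: 21.03
tool_pos: [0.6284, -0.1058, 0.0323]
ee_rot: [-3.124, -0.005, 1.455]
wrist_force: [-7.5, 0.0, 3.3]
width: 0.0004
```

>>> jog_arm(series=[{"x": 0,"y": -0.003,"z": 0,"rx": 0,"ry": 0,"rz": 0},{"x": 0,"y": -0.01,"z": -0.001,"rx": -0.5,"ry": 0,"rz": 0},{"x": 0,"y": -0.02,"z": -0.002,"rx": -0.5,"ry": 0,"rz": 0},{"x": 0,"y": -0.015,"z": -0.03,"rx": 0,"ry": 0,"rz": 0},{"x": 0,"y": 0,"z": -0.038,"rx": 0,"ry": 0,"rz": 0},{"x": 0,"y": 0,"z": -0.038,"rx": 0,"ry": 0,"rz": 0},{"x": 0,"y": 0,"z": -0.02,"rx": 0,"ry": 0,"rz": 0},{"x": 0,"y": 0,"z": 0,"rx": 0,"ry": 0,"rz": 0}])

```text
time: 21.7
tool_pos: [0.5809, -0.1007, 0.1629]
ee_rot: [3.131, -0.005, 1.455]
wrist_force: [0.0, 0.5, 0.3]
width: 0.0006
```

```bash
python3 goto.py .05 .11 .18; python3 goto.py .05 .11 .18|head -1
```

```text
21.7 bed [-0.2063 -0.0443  0.1629] [ 3.131 -0.005  1.455] [0.  0.5 0.3]
[{"x": 0.0193, "y": 0.0321, "z": -0.0017, "rx": 0.1}, {"x": 0.0193, "y": 0.032, "z": -0.0017, "rx": 0.1}, {"x": 0.0193, "y": 0.0321, "z": -0.0018, "rx": 0.1, "ry": -0.1}, {"x": 0.0193, "y": 0.032, "z": -0.0019, "rx": 0.1}, {"x": 0.0193, "y": 0.032, "z": -0.0019, "rx": 0.1, "ry": -0.1}, {"x": 0.0193, "y": 0.0321, "z": -0.002}, {"x": 0.0193, "y": 0.032, "z": -0.002, "rx": 0.1, "ry": -0.1}, {"x": 0.0193, "y": 0.0321, "z": -0.0022}]
21.7 bed [-0.2063 -0.0443  0.1629] [ 3.131 -0.005  1.455] [0.  0.5 0.3]
```

>>> jog_arm(series=[{"x": 0.022,"y": 0.03,"z": -0.001,"rx": 0.1,"ry": 0,"rz": 0},{"x": 0.022,"y": 0.03,"z": -0.001,"rx": 0.1,"ry": 0,"rz": 0},{"x": 0.022,"y": 0.03,"z": -0.001,"rx": 0.1,"ry": 0,"rz": 0},{"x": 0.022,"y": 0.03,"z": -0.001,"rx": 0.1,"ry": 0,"rz": 0},{"x": 0.022,"y": 0.03,"z": -0.001,"rx": 0.1,"ry": 0,"rz": 0},{"x": 0.022,"y": 0.025,"z": -0.001,"rx": 0.1,"ry": 0,"rz": 0},{"x": 0.01,"y": 0.01,"z": 0,"rx": 0,"ry": 0,"rz": 0},{"x": 0,"y": 0,"z": 0,"rx": 0,"ry": 0,"rz": 0}])

```text
time: 22.37
tool_pos: [0.7907, 0.0229, 0.1587]
ee_rot: [3.137, -0.006, 1.451]
wrist_force: [0.2, 0.3, -0.0]
width: 0.0003
```

```bash
python3 look.py wrist w12
```

```text
22.42 [0.7894 0.0222 0.1579] bed [-0.0133  0.1018  0.1579] [ 3.14  -0.005  1.45 ] [-0.8  0.2 -1. ] 0.0006
```

View pics/w12.png

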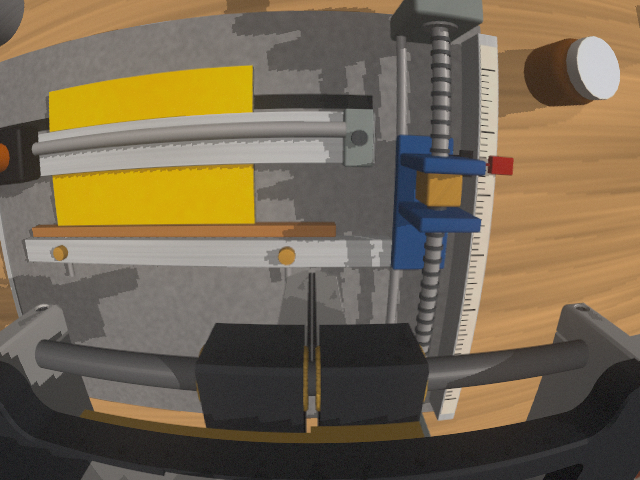

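```bash
python3 - <<'E'
import cv2,numpy as np
a=cv2.imread("pics/w12.png")
x=cv2.resize(a[210:245,30:260],(800,122*2),interpolation=cv2.INTER_CUBIC)
y=cv2.resize(a[145:185,440:540],(800,320),interpolation=cv2.INTER_CUBIC)
cv2.imwrite("pics/w12c.png",np.vstack([x,y]))
E
```

```text
(no output)
```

View pics/w12c.png

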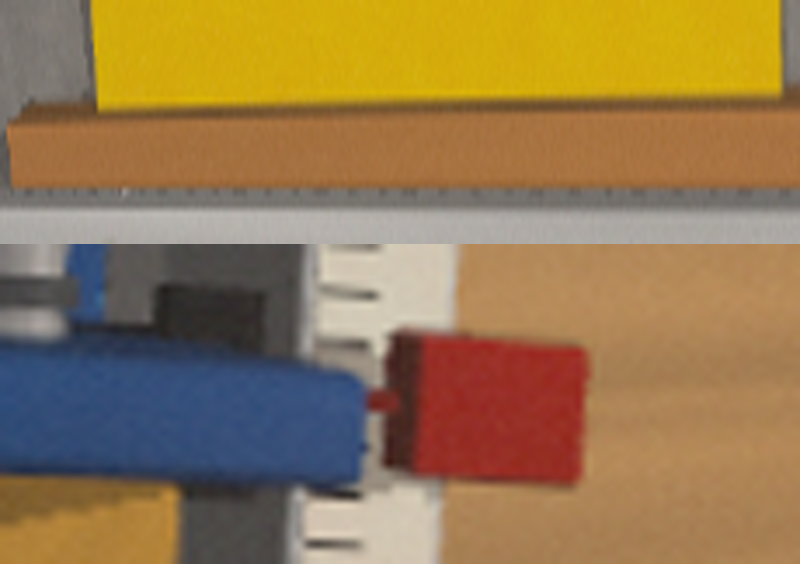

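>>> jog_arm(series=[{"x": 0.03,"y": 0,"z": -0.001,"rx": 0,"ry": 0,"rz": 0},{"x": 0.035,"y": 0,"z": -0.001,"rx": 0,"ry": 0,"rz": 0},{"x": 0.035,"y": 0,"z": -0.001,"rx": 0,"ry": 0,"rz": 0},{"x": 0.028,"y": 0,"z": -0.001,"rx": 0,"ry": 0,"rz": 0},{"x": 0,"y": 0,"z": 0,"rx": 0,"ry": 0,"rz": 0},{"x": 0,"y": 0,"z": 0,"rx": 0,"ry": 0,"rz": 0}])

```text
time: 22.92
tool_pos: [0.8031, 0.1448, 0.1549]
ee_rot: [-3.137, -0.0, 1.441]
wrist_force: [-1.2, -0.7, 0.2]
width: 0.0004
```

```bash
python3 look.py wrist w13; python3 - <<'E'
import cv2
a=cv2.imread("pics/w13.png")
cv2.imwrite("pics/w13c.png",cv2.resize(a[130:190,270:370],(800,480),interpolation=cv2.INTER_CUBIC))
E
```

```text
22.97 [0.8029 0.1451 0.1549] bed [-0.0141  0.2254  0.1549] [-3.136e+00 -1.000e-03  1.441e+00] [0.  0.4 0.1] 0.0005
```

View pics/w13c.png

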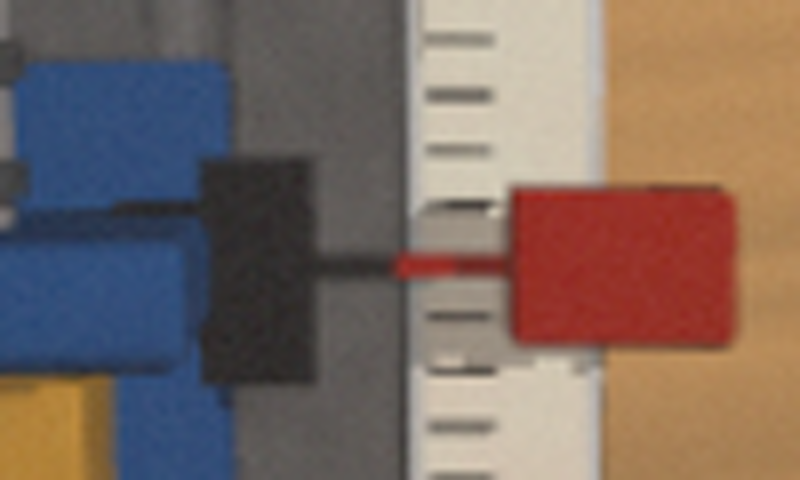

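View pics/w13.png

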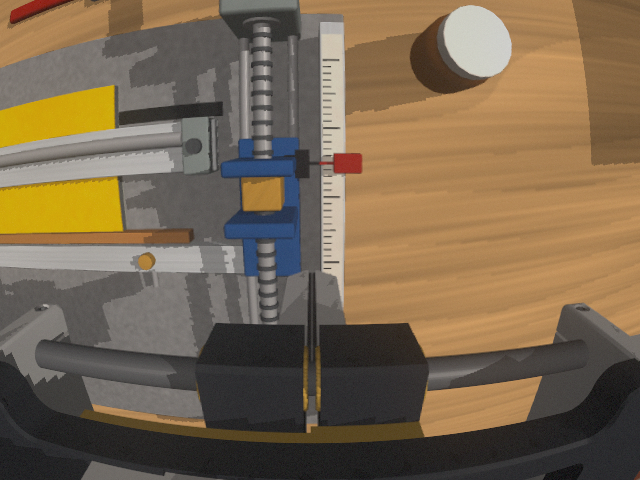

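```bash
python3 - <<'E'
from h import *
import cv2
w=np.load("w12.npz");b=np.load("bed.npy")
a=cv2.imread("pics/w12.png").astype(int)
for u in (70,100,150,200,245):
    col=a[205:245,u-3:u+4].mean(1)  # b,g,r
    g=col[:,1]; 
    r=list(range(205,245))
    # board: g>150 ; wood: lighter after dark strip
    top=np.interp(150,-g[10:25]*-1 if 0 else g[10:25][::-1],np.array(r[10:25])[::-1]) if False else None
    print(u,[int(x) for x in g[10:32]])
E
```

```text
70 [170, 170, 170, 171, 170, 169, 168, 169, 169, 169, 127, 84, 102, 113, 111, 110, 111, 110, 111, 110, 109, 104]
100 [170, 170, 170, 171, 170, 170, 171, 170, 170, 163, 99, 83, 112, 113, 113, 112, 111, 111, 112, 111, 111, 102]
150 [171, 172, 171, 171, 174, 174, 174, 174, 173, 122, 86, 103, 113, 112, 114, 113, 114, 113, 114, 113, 111, 102]
200 [173, 173, 173, 173, 173, 173, 173, 171, 158, 100, 82, 113, 114, 115, 114, 115, 115, 115, 116, 115, 114, 105]
245 [172, 171, 170, 171, 169, 170, 170, 170, 139, 92, 90, 114, 116, 114, 113, 114, 114, 113, 115, 114, 114, 104]
```

```bash
python3 - <<'E'
from h import *
w=np.load("w12.npz");b=np.load("bed.npy")
for u,vb,vw in [(70,225.5,227.3),(245,223.6,226.0)]:
    p=wz(w,u,vb,.04);q=wz(w,u,vw,.044)
    print(w2b(b,p).round(4),w2b(b,q).round(4), "flush width px",(wproj(w,p+[0,0,.004])-wproj(w,p))[0].round(2))
E
```

```text
[[-0.0197 -0.1279  0.04  ]] [[-0.0189 -0.1252  0.044 ]] flush width px [-2.29  1.  ]
[[-0.0188  0.0478  0.04  ]] [[-0.0177  0.0484  0.044 ]] flush width px [-0.82  1.12]
```

```bash
python3 look.py top t10; python3 - <<'E'
import cv2,numpy as np
a=cv2.imread("pics/t8.png").astype(int);b=cv2.imread("pics/t10.png").astype(int)
for u in (338,345,355,400,410,416):
    print(u,[a[147:166,u,1].tolist() if u<380 else a[155:172,u,1].tolist()],[b[147:166,u,1].tolist() if u<380 else b[155:172,u,1].tolist()])
print([a[195:212,332,1].tolist()],[b[195:212,332,1].tolist()])
cv2.imwrite("pics/t10c.png",cv2.resize(b[125:225,290:450].astype(np.uint8),(800,500),interpolation=cv2.INTER_CUBIC))
E
```

```text
23.02 [0.803  0.144  0.1551] bed [-0.0138  0.2244  0.1551] [-3.136e+00 -1.000e-03  1.439e+00] [-0.3 -0.4 -0.7] 0.0004
338 [[82, 79, 84, 85, 86, 45, 138, 151, 151, 153, 153, 153, 152, 151, 151, 154, 154, 156, 153]] [[89, 84, 92, 93, 95, 72, 152, 162, 162, 165, 165, 164, 164, 163, 164, 165, 167, 167, 165]]
345 [[150, 81, 79, 85, 85, 87, 45, 141, 154, 153, 152, 153, 152, 152, 153, 153, 152, 151, 151]] [[162, 89, 87, 93, 93, 94, 69, 154, 166, 165, 165, 165, 164, 164, 165, 164, 162, 164, 163]]
355 [[149, 148, 120, 73, 82, 85, 84, 71, 90, 143, 152, 152, 153, 153, 154, 153, 152, 152, 152]] [[160, 160, 124, 68, 88, 93, 93, 77, 127, 158, 164, 164, 164, 166, 166, 166, 165, 163, 164]]
400 [[160, 97, 86, 84, 82, 86, 63, 139, 151, 151, 151, 152, 147, 57, 23, 28, 31]] [[177, 107, 94, 92, 89, 94, 73, 152, 163, 163, 162, 162, 162, 163, 164, 165, 164]]
410 [[154, 159, 111, 68, 79, 81, 83, 63, 115, 146, 151, 152, 154, 153, 154, 118, 45]] [[166, 171, 119, 74, 85, 90, 91, 69, 125, 157, 163, 164, 165, 165, 165, 165, 165]]
416 [[130, 151, 159, 105, 68, 79, 82, 83, 59, 140, 153, 153, 154, 154, 153, 154, 154]] [[140, 163, 172, 114, 76, 86, 90, 92, 64, 151, 164, 165, 165, 166, 165, 166, 165]]
[[158, 157, 157, 157, 157, 155, 155, 155, 154, 153, 155, 93, 93, 97, 97, 95, 94]] [[169, 169, 169, 170, 168, 167, 167, 167, 166, 165, 163, 92, 100, 106, 106, 105, 102]]
```

View pics/t10c.png

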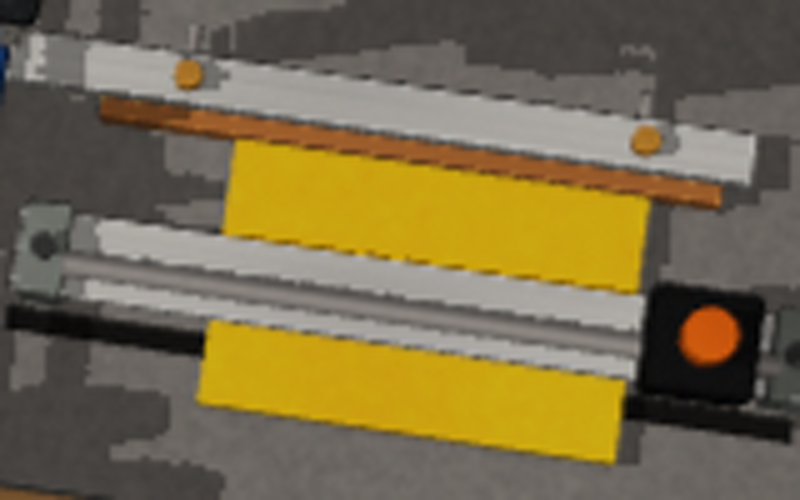

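```bash
python3 -c "
from bench import ticket
print(ticket.close_job())"
```

```text
the job is handed in; nothing more can be done
None
```

I wound the crank to set the fence on its mark and pressed the foam board home against the facing. I handed the job in at about 23 s with the arm clear. No verdict came back, so the checks below are my own.

- **Fence:** I wound the fence about 5 mm past the marker and came back towards the crank. The wrist camera showed the pointer within about 0.2 mm of the red line before the push. In the close-up after the push they were level.
- **Which board:** Three yellow sheets could have been the board. I took the largest, lying on the bed under the cutter bar, and left the two smaller loose ones on the table.
- **Push and press:** I slid the board up with both fingers. The wrist torque showed nearly all the force on the right finger, so I backed off and pressed again at the middle with the fingers closed. The last readings, over about 0.25 s, were about 7.5 N, and the highest I read was about the same. That is inside the 6 to 10 N range.
- **Flush check:** In the last top picture the board's edges were in the same places as while it was against the facing, with an even contact line. A rougher estimate from the wrist camera gave an apparent 0.8 to 1.1 mm between board and facing. I put that down to shading, the facing standing higher than the board, and calibration error, but I did not probe it again.
- **Other things:** I moved near the brush, tin, jar and marker but did not aim to touch them. They looked undisturbed in the pictures, and no force reading suggested a knock.

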